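# Pass a loaded tote under the scanner bridge into the dispatch bay

## Robot

A 6-joint arm with a two-finger parallel gripper is mounted at the origin on the work surface. World frame = base frame: x ahead of the robot, y to its left, z up, the work surface at z = 0. Lengths are in m, angles in rad, forces in N, time in s.
With the tool pointing down it reaches from about 0.35 to 0.975 m from the base axis. Payload 4.9 kg.
Tool frame: the origin (TCP) lies on the centre line of the jaws, within the pads' length; the fingertips stand 19 mm ahead of it and the grasp point (between the pads) is the TCP; z points along the fingers, y is the line along which they close (so a half turn about z gives the same grasp; the last joint's range is limited). The gripper opens to 85 mm and grips with 20 to 120 N. Pads are 22 mm wide; open, the fingers measure 114 mm over their backs; the gripper's body (76 mm by 85 mm) begins 54 mm behind the grasp point. The pads swing forward as they close: fully open they stand 13 mm farther back than shut.
Start: joints at [-1.374, 0.053, 1.613, -0, 1.476, -0.119], TCP at [0.194, -0.594, 0.211] pointing down, gripper open.
Joint ranges: [-3.01, 3.01], [-1.01, 2.22], [0.06, 2.58], [-1.02, 4.17], [0.09, 2.62], [-3.14, 3.14]. Speed limits (rad/s): [2.57, 2.57, 3.14, 3.14, 3.14, 3.14].

## Interface

Orientations are given as a unit quaternion [w, x, y, z].
In Python, from plant import state, grab_frame, ticket, spotter gives the robot as it stands.
- The arm moves only by the tool apply_moves, never from a script. Its argument "series" is a list of rows, each an object of numbers: "jaw": the closure, from 0 (fully open) to 1 (shut); "dx", "dy", "dz": the shift along the tool's x, y, z in mm; "turn": the turn about the tool's z in rad. A call has 1 to 5 rows; each row is the pose to reach, as a shift and turn from the pose commanded when the call began, along the tool's axes at that moment; what a row does not reach only later rows make up. A row lasts 1/12 s, in which the tool goes at most 41.7 mm and 7.16 degrees, less where a joint would pass 70% of its speed; a pose out of reach is approached as far as the arm can. A call with a gripper value outside its range is refused whole. The fingers move at their own pace and stop on an object; the grip force is fixed at half the most. Time passes only in rows, so rows that repeat a pose let the fingers close. It gives the time, the measured TCP pose, the force, the opening and the grip force at its end, in the units of the state.
- state(): the state, without advancing time (a new reading comes with each control period).
- grab_frame(name): name is "scene" or "side" or "wrist"; returns a dict with "pixels" (400x640x3 uint8, red, green, blue), "mtx" (3x3 intrinsics, pixels), "camera_from_world" (4x4, takes a point from world to camera coordinates). Camera axes: x right, y down, z forward; pixel columns grow to the right and rows downward; lengths in m; the calibration is good to about 2 mm. A picture is of the moment at which its call begins. There is no depth.
- ticket.job_done(): hands the job in; it is judged then, once.
Trained networks look in a picture, given as the dict that the camera call returned (one of the last four; its "shot" number tells which), for a name from the list of things; names that differ only in an ending like _2 or _b are one class to them, and where a whole thing is asked for, a point or a joint stands for the part that bears it (a point fixed in the world has none). Each returns a list of dicts, best first, with "conf" (0 to 1); they miss things now and then, are a little off and sometimes report something else, mostly with a low value. They report only what shows in the picture. A call takes as long as a camera call. They do not tell look-alikes from the thing itself.
- spotter.outline_of(picture, target): "region" (400x640 bool, what is visible of it) and "extent" ([left, top, right, bottom] in pixels, round what is visible of it).
The state is a dict: "time": time; "joint_pos": joint angles; "joint_vel": joint speeds; "joint_efforts": joint torques, N m; "tool_pos": TCP position; "tool_rot": TCP orientation; "contact_force": force on the tool from outside, world axes, zero at the start; "ft_torque": the same for the moment, N m; "gripper_width": opening from 0.0 (shut) to 1.0 (fully open); "grasp_force": force on a finger pad.
Only numpy, scipy, OpenCV 4.12 (cv2) and the standard library are available. Lean on these libraries where they do the work, as an engineer would, in place of code of your own. Each camera call takes 0.05 s, during which the arm holds its last target. There are 200 camera calls.

## Task

First draw the bolt at the mouth of the side bay fully open. Then, keeping the loaded tote flat on the deck, slide it along the lane, under the scanner bridge and out to the end of the lane, push it sideways into the bay fully home against the back stop, and slide the bolt fully shut behind it. Do not lift or tip the tote, lose its contents, knock the bridge or disturb the other things on the bench.

Things in the scene. Friction and masses are not known exactly. Their poses are not given: they have to be found in the camera images.
- station: Fixed L-shaped track: plywood deck, top 8 mm above the table, aluminium rails 12 mm thick with tops at 38 mm. Origin at table height on the lane's centre line. The lane runs along its y axis; the tote goes towards -y. Lane rails: inner faces at x = -61 and +61 mm, from y = +330 (open end, where the tote is pushed from) to -20 mm.
- lane_end (a point): Middle of the end stop's face across the lane, at deck height: station (0, -226, 8) mm. Between the rails' ends (y = -20) and this stop, the robot's side (-x) is open and the +x side is the bay's mouth.
- bay_home (a point): Where the tote's origin is when the tote is home in the bay: station (135, -133.5, 8) mm, +-7 mm along y. The bay is 195 mm wide (y = -36 to -231 mm, mouth flared at the +y corner), its back stop's face at x = 190 mm, walls as high as the rails. A tote pushed at one point may turn and jam; two spread fingers keep it square.
- bridge: Fixed white scanner bridge straddling the lane, its axes parallel to the station's. Origin at table height under its middle. Beam 40 mm along y and 190 mm along x, underside 70 mm and top 112 mm above the table; grey posts outside the rails (x = +-76 to +-90 mm). Too low for a hand to pass under. Its place along the lane varies.
- tote: Loose open grey tote, 110 mm (x) by 180 (y) by 50 high, walls 4 mm, 0.3 to 0.5 kg loaded, 6 mm play between the rails. Origin: centre of its underside. Its -y end is the front and goes under the bridge first; its axes are parallel to the station's within 0.05 rad. A cross wall 44 mm high parts an empty front pocket (inside y = -86 to -34, x = +-51 mm) from the loaded rear part.
- tote_front (a point): Middle of the tote's front (-y) outside face, 25 mm above its underside.
- tote_back (a point): Middle of the tote's back (+y) outside face, 25 mm above its underside.
- reel: Loose clear plastic ring, 72 mm across, 30 mm high, lying in the tote's rear part; origin at the centre of its underside.
- packet: Loose cardboard packet 80 x 34 x 34 mm in the tote's rear part; origin at the centre of its underside.
- bolt (a joint): Steel slide bolt at the bay's mouth, 10 mm thick, at station x = 67 mm. In m: 0 = fully shut (nose 43 mm into the mouth from the end-stop side, blocking it), 0.050 = fully open (nose out of the mouth). It slides along station -y to open, +y to shut, against about 2 N of friction, and stays where it is left.
- bolt_knob (a point): Top of the bolt's upright handle, on its axis, 98 mm above the table: a steel pin 12 mm thick from 30 mm up, with a black knob 18 mm across from 84 to 98 mm above the table. Moves with the bolt: station y = -238 mm shut, -288 mm open. Can be pushed from either side.
- parcel: Bystander: loose brown carton 75 x 95 x 60 mm beside the lane, beyond it from the robot. Origin under its centre, as for all bystanders.
- tape_roll: Bystander: loose roll of brown tape, 92 mm across, 48 mm high, beyond the lane.
- stapler: Bystander: loose black stapler 28 x 130 x 40 mm on the robot's side of the lane.
- spray_can: Bystander: loose spray can 56 mm across, 180 mm high, at the left or right of the table.
- jug: Bystander: loose white jar 90 mm across, 170 mm high, at the left or right of the table.
- tape_gun: Bystander: loose tape dispenser 100 x 55 x 92 mm at the right of the table.
Not all that is in view belongs to the job. Leave any purple or yellow look-alike of the tote alone.

How it is judged:
On the way, in this order (a step that is already met when the one before it is completed fails the run):
1. the bolt is drawn fully open (at least 44 of its 50 mm) (value of joint bolt above 0.044 m), for 0.2 s.
2. the tote's front is through under the bridge and at least 30 mm out beyond it (y of tote_front in the frame of bridge below -0.05 m), for 0.2 s.
3. the whole tote is out beyond the bridge (y of tote_back in the frame of bridge below -0.022 m), for 0.2 s.
4. the tote is in the bay, home against the back stop (within 10 mm), the bolt still open (x of tote in the frame of station above 0.125 m and y of tote in the frame of station between -0.146 and -0.116 m and value of joint bolt above 0.03 m), for 0.2 s.
At the end, for the whole second after the job is handed in: The tote stands flat and at rest in the bay, home against the back stop within 10 mm, with the reel and the packet still in it, and the bolt is shut to within 6 mm (x of tote in the frame of station above 0.125 m and y of tote in the frame of station between -0.146 and -0.116 m and height (world z) of tote below 0.014 m and value of joint bolt below 0.006 m and linear speed of tote below 0.01 m/s and x of reel in the frame of tote between -0.055 and 0.055 m and y of reel in the frame of tote between -0.09 and 0.09 m and z of each of reel, packet in the frame of tote below 0.045 m and x of packet in the frame of tote between -0.055 and 0.055 m and y of packet in the frame of tote between -0.09 and 0.09 m); the robot touches nothing.
It fails at once if the tote is lifted more than 17 mm off the deck or tipped more than 0.2 rad (height (world z) of tote above 0.025 m or angle between tote's own z axis and vertical above 0.2 rad).
It fails at once if the scanner bridge is knocked (over 15 N) (contact force between anything else and bridge above 15 N).
It fails at once if another thing on the bench is moved more than 30 mm (distance of any of parcel, tape_roll, stapler, spray_can, jug, tape_gun from where it was at the start of the episode above 0.03 m).
It also fails if it takes over 70 s, if anything falls off the work surface, if the arm or the gripper's body presses on something with over 40 N, if the wrist force passes 120 N, or if a joint passes its speed limit or range.

## Working session

There is one attempt and no reset: what is moved stays moved. The work goes in short steps, Python scripts to look and compute and a tool call to move; the robot and the scene stay as the last step left them, time stands still between calls to the robot, and variables do not carry over. Pictures are saved under pics/ and viewed, at most 10 in all, crops included, and the job is handed in when it is done.

Besides the shell and the picture viewer there is one more tool, called after "Emit:" by a JSON object that holds its "method" and its "body". apply_moves: Moves the arm, as the interface text tells. Its arguments: {"type":"object","properties":{"series":{"type":"array","items":{"type":"object","properties":{"jaw":{"type":"number"},"dx":{"type":"number"},"dy":{"type":"number"},"dz":{"type":"number"},"turn":{"type":"number"}}}}},"required":["series"]}

```bash
mkdir -p pics; ls; python3 - <<'E'
from plant import state, grab_frame, spotter
import cv2, numpy as np
s=state(); print(s)
fr={n:grab_frame(n) for n in("scene","side")}
for n,f in fr.items():
    cv2.imwrite(f"pics/{n}0.png",f["pixels"][:,:,::-1])
    print(n,f["mtx"].tolist(),np.round(f["camera_from_world"],4).tolist())
    for t in("station","bridge","tote","bolt","reel","packet","parcel","tape_roll","stapler","spray_can","jug","tape_gun"):
        print(t,[(np.round(d["extent"]).tolist(),round(d["conf"],2)) for d in spotter.outline_of(f,t)[:3]])
np.savez("f0.npz",**{n+k:f[k] for n,f in fr.items() for k in("pixels","mtx","camera_from_world")})
E
```

```text
pics
{'time': 0.0, 'joint_pos': array([-1.37400479e+00,  5.33634125e-02,  1.61429625e+00, -1.04911262e-05,
        1.47602616e+00, -1.18977876e-01]), 'joint_vel': array([-0.00064451,  0.00032026, -0.00095486, -0.00047551, -0.00029213,
       -0.00058276]), 'joint_efforts': array([-1.60863412e-03, -3.93684340e+01, -3.70178175e+01, -3.13030005e-04,
        6.93973299e-03,  1.48626276e-05]), 'tool_pos': array([ 0.19397034, -0.59342974,  0.20985767]), 'tool_rot': array([-1.04559024e-03,  9.87561460e-01,  1.57229985e-01, -4.59265961e-05]), 'contact_force': array([0.03655688, 0.16493592, 0.6467101 ]), 'ft_torque': array([ 0.02356695, -0.02962631,  0.01119614]), 'grasp_force': 0.0, 'gripper_width': 0.9960366909651346}
scene [[438.36553998145325, 0.0, 320.8954290562303], [0.0, 438.36553998145325, 195.47983662039442], [0.0, 0.0, 1.0]] [[0.6901, 0.7234, -0.0182, -0.3647], [0.4457, -0.4448, -0.7769, -0.1627], [-0.5701, 0.528, -0.6294, 2.0144], [0.0, 0.0, 0.0, 1.0]]
station [([264.0, 186.0, 399.0, 277.0], 0.85)]
bridge [([304.0, 178.0, 346.0, 223.0], 0.72)]
tote [([337.0, 136.0, 384.0, 165.0], 0
[... 894 characters left out ...]
2), ([290.0, 183.0, 352.0, 236.0], 0.47)]
bridge [([292.0, 182.0, 355.0, 235.0], 0.81), ([238.0, 149.0, 371.0, 320.0], 0.24)]
tote [([300.0, 324.0, 375.0, 400.0], 0.82), ([152.0, 296.0, 237.0, 366.0], 0.63), ([250.0, 233.0, 318.0, 306.0], 0.56)]
bolt [([324.0, 147.0, 341.0, 174.0], 0.49)]
reel [([264.0, 266.0, 294.0, 298.0], 0.58), ([248.0, 234.0, 315.0, 305.0], 0.33)]
packet [([271.0, 251.0, 307.0, 280.0], 0.68)]
parcel [([235.0, 198.0, 273.0, 242.0], 0.59)]
tape_roll []
stapler [([323.0, 264.0, 354.0, 310.0], 0.78), ([238.0, 151.0, 372.0, 320.0], 0.15)]
spray_can [([227.0, 336.0, 261.0, 395.0], 0.62)]
jug [([346.0, 86.0, 377.0, 139.0], 0.68)]
tape_gun [([394.0, 110.0, 421.0, 145.0], 0.73)]
```

```bash
python3 - <<'E'
import cv2,numpy as np
f=np.load("f0.npz")
a=f["scenepixels"][150:300,240:440];b=f["sidepixels"][130:330,210:400]
cv2.imwrite("pics/a.png",cv2.resize(a,(800,600),interpolation=cv2.INTER_CUBIC)[:,:,::-1])
cv2.imwrite("pics/b.png",cv2.resize(b,(570,600),interpolation=cv2.INTER_CUBIC)[:,:,::-1])
E
```

```text
(no output)
```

View pics/a.png

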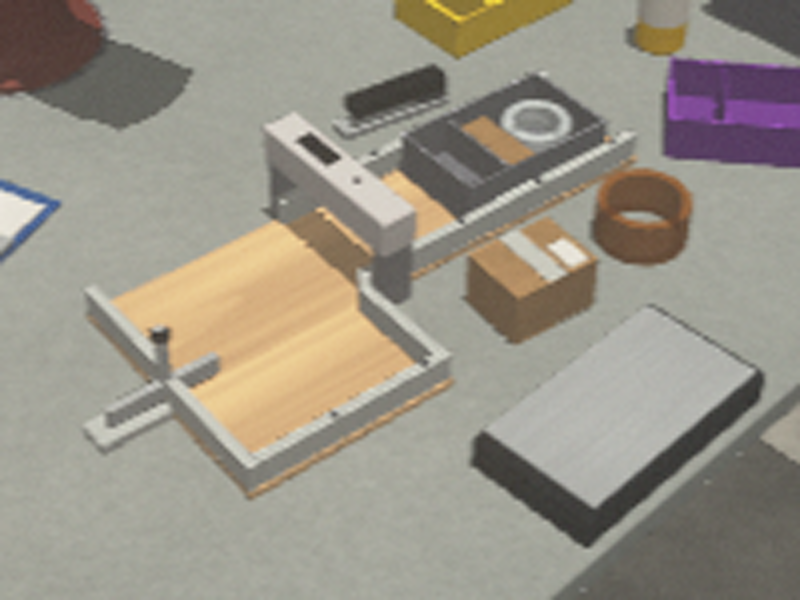

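View pics/b.png

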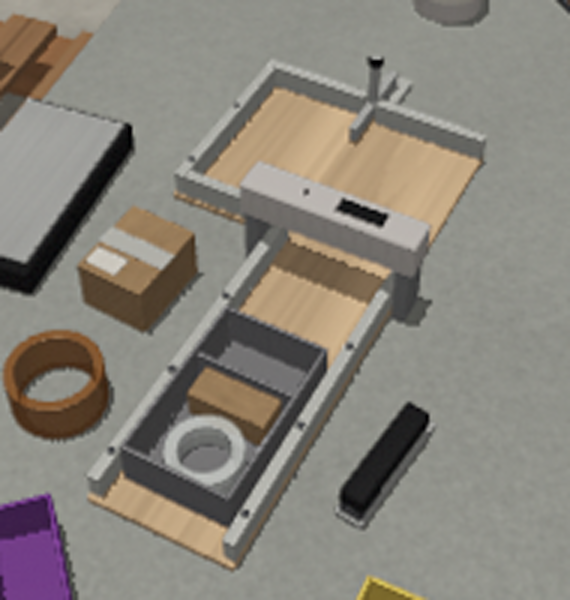

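The scene shows the station with the bolt shut: the knob is at about (280,232) in scene and (335,151) in side. The grey tote in the lane holds the packet and reel, with the bridge ahead of it. Next I fit poses to hand-picked corners.

```bash
cat > h.py <<'E'
import numpy as np
from scipy.optimize import least_squares
from scipy.spatial.transform import Rotation as R
def proj(K,T,p):
    q=T[:3,:3]@p+T[:3,3]; return (K@q)[:2]/q[2]
def w(s,p): # s=(x,y,yaw); p station -> world
    c,n=np.cos(s[2]),np.sin(s[2]); return np.array([s[0]+c*p[0]-n*p[1],s[1]+n*p[0]+c*p[1],p[2]])
E
python3 - <<'E'
from h import *
f=np.load("f0.npz")
def px(n,u): return np.array(u)/4+[240,150] if n=="scene" else np.array(u)/3+[210,130]
def fit(obs,x0):
    r=lambda s:np.concatenate([proj(f[n+"mtx"],f[n+"camera_from_world"],w(s,np.array(p)/1000))-px(n,u) for n,p,u in obs])
    best=min((least_squares(r,[*x0,a],loss="soft_l1") for a in np.arange(-3,3,.5)),key=lambda o:o.cost)
    print(np.round(best.x,4)); print(np.round(r(best.x).reshape(-1,2),1).tolist()); return best.x
S=fit([("scene",(202,-24,38),(450,352)),("side",(202,-24,38),(177,177)),("scene",(202,-243,38),(248,463)),("side",(202,-243,38),(272,62)),
("scene",(73,330,38),(635,133)),("side",(73,330,38),(90,473)),("scene",(67,-238,98),(160,328)),("side",(67,-238,98),(376,60)),("side",(-73,330,38),(240,555)),("side",(-61,330,38),(228,545))],(.6,0))
T=fit([("scene",(-55,-90,58),(403,138)),("scene",(55,-90,58),(462,210)),("scene",(55,90,58),(607,125)),("side",(55,-90,58),(233,313)),("side",(-55,-90,58),(327,352)),("side",(55,90,58),(123,450)),("side",(-55,90,58),(232,515))],(.6,0))
B=fit([("scene",(-95,-20,112),(264,128)),("scene",(-95,20,112),(292,114)),("scene",(95,20,112),(415,212)),("side",(95,-20,112),(258,163)),("side",(95,20,112),(242,190)),("side",(-95,-20,112),(430,235)),("side",(-95,20,112),(418,250))],(.6,0))
c,n=np.cos(S[2]),np.sin(S[2])
for X in(T,B): print("in station",(np.array([[c,n],[-n,c]])@(X[:2]-S[:2])).round(4),X[2]-S[2])
for p in[(67,-238,98),(0,-226,8),(135,-133.5,8),(0,330,8)]: print(p,w(S,np.array(p)/1000).round(4))
E
```

```text
[ 0.5296  0.012  -0.1143]
[[-0.2, -1.0], [-0.8, -0.6], [-0.1, -0.1], [-0.3, -0.6], [-0.9, -1.0], [-0.1, 2.5], [-0.4, -2.2], [0.1, -1.2], [-0.2, -1.3], [-0.4, 0.1]]
[ 0.554   0.2254 -0.1424]
[[-1.5, -2.6], [0.9, -6.9], [-0.9, -2.3], [-1.4, -1.6], [1.7, 0.4], [-1.0, 0.3], [-0.3, -3.1]]
[ 0.5317  0.0153 -0.1157]
[[-1.1, -1.7], [0.2, -2.0], [0.3, -2.1], [-0.3, -0.7], [-1.5, -1.3], [1.2, -3.3], [-0.4, 1.0]]
in station [-1.000e-04  2.148e-01] -0.02810523701569044
in station [0.0017 0.0035] -0.001390169046069492
(67, -238, 98) [ 0.569  -0.2321  0.098 ]
(0, -226, 8) [ 0.5039 -0.2125  0.008 ]
(135, -133.5, 8) [ 0.6485 -0.136   0.008 ]
(0, 330, 8) [0.5673 0.3399 0.008 ]
```

```bash
cat >> h.py <<'E'
S=np.array([.5296,.012,-.1143])
def here():
    from plant import state
    s=state(); q=s["tool_rot"]; M=R.from_quat([q[1],q[2],q[3],q[0]]).as_matrix()
    return s,s["tool_pos"],M
def st(p):
    c,n=np.cos(S[2]),np.sin(S[2]); d=p[:2]-S[:2]; return np.round(1000*np.array([c*d[0]+n*d[1],-n*d[0]+c*d[1],p[2]]),1)
def go(x,y,z,yaw=np.pi/2): # station mm; yaw of tool x in station
    s,p,M=here(); a=np.arctan2(M[1,0],M[0,0])
    d=M.T@(w(S,np.array([x,y,z])/1000)-p)*1000
    t=-(yaw+S[2]-a); t=(t+np.pi)%(2*np.pi)-np.pi
    print("at",st(p),"t",round(s["time"],2),"F",s["contact_force"].round(1),"w",round(s["gripper_width"],3),"move",d.round(1),"turn",round(t,3),"tilt",np.round(M[:2,2],3))
E
python3 - <<'E'
from h import *
go(67,-205,92)
f=np.load("f0.npz")
for n,k,u in[("scene","jug",(213,290)),("side","jug",(361,137)),("scene","gun",(175,270)),("side","gun",(407,143)),("scene","can",(405,165)),("side","can",(240,392)),("scene","stapler",(337,178)),("side","stapler",(338,290))]:
    T=f[n+"camera_from_world"];d=T[:3,:3].T@np.linalg.inv(f[n+"mtx"])@[*u,1];c=-T[:3,:3].T@T[:3,3]
    p=c-d*c[2]/d[2];print(n,k,p.round(3),st(p))
E
```

```text
at [-264.2 -640.4  211.1] t 1.3 F [ 0.1 -0.2 -0.2] w 1.004 move [ 482.6 -257.6  119.1] turn -1.141 tilt [ 0. -0.]
scene jug [ 0.551 -0.508  0.   ] [  80.2 -514.5    0. ]
side jug [ 0.533 -0.453 -0.   ] [  56.4 -461.9   -0. ]
scene gun [ 0.385 -0.554  0.   ] [ -79.1 -579.     0. ]
side gun [ 0.361 -0.481  0.   ] [-111.6 -509.1    0. ]
scene can [0.554 0.496 0.   ] [-31.1 483.3   0. ]
side can [0.534 0.546 0.   ] [-56.2 530.8   0. ]
scene stapler [0.407 0.212 0.   ] [-144.5  184.7    0. ]
side stapler [0.409 0.219 0.   ] [-143.   192.1    0. ]
```

Emit:
{"method": "apply_moves", "body": {"series": [{"dx":36,"dy":-19,"turn":-0.12,"jaw":1},{"dx":72,"dy":-38,"turn":-0.24,"jaw":1},{"dx":108,"dy":-57,"turn":-0.36,"jaw":1},{"dx":144,"dy":-76,"turn":-0.48,"jaw":1},{"dx":180,"dy":-95,"turn":-0.6,"jaw":1}]}}

```text
invalid input at $.series[0]: expected keys jaw, dx, dy, dz, turn
```

```bash
python3 -c "
from h import *
go(67,-205,92)"
```

```text
at [-264.2 -640.4  211.1] t 1.3 F [ 0.1 -0.2 -0.2] w 1.004 move [ 482.6 -257.6  119.1] turn -1.141 tilt [ 0. -0.]
```

Emit:
{"method": "apply_moves", "body": {"series": [{"dx":36,"dy":-19,"dz":0,"turn":-0.12,"jaw":1},{"dx":72,"dy":-38,"dz":0,"turn":-0.24,"jaw":1},{"dx":108,"dy":-57,"dz":0,"turn":-0.36,"jaw":1},{"dx":144,"dy":-76,"dz":0,"turn":-0.48,"jaw":1},{"dx":180,"dy":-95,"dz":0,"turn":-0.6,"jaw":1}]}}

```text
time: 1.72
tool_pos: [0.3366, -0.4465, 0.2112]
tool_rot: [0.0, 0.896, 0.444, 0.0]
contact_force: [1.0, -0.1, -0.2]
gripper_width: 0.296
grasp_force: 0.0
```

```bash
python3 -c "
from h import *
go(67,-205,92)"
```

```text
at [-139.4 -477.5  211.2] t 1.72 F [ 1.  -0.1 -0.2] w 0.296 move [339.7  38.4 119.2] turn -0.535 tilt [ 0. -0.]
```

Emit:
{"method": "apply_moves", "body": {"series": [{"dx":40,"dy":5,"dz":0,"turn":-0.12,"jaw":1},{"dx":80,"dy":10,"dz":0,"turn":-0.24,"jaw":1},{"dx":120,"dy":14,"dz":0,"turn":-0.36,"jaw":1},{"dx":160,"dy":18,"dz":0,"turn":-0.48,"jaw":1},{"dx":200,"dy":23,"dz":0,"turn":-0.535,"jaw":1}]}}

```text
time: 2.13
tool_pos: [0.4768, -0.3015, 0.2114]
tool_rot: [0.0, 0.747, 0.665, 0.0]
contact_force: [1.4, -0.9, 1.0]
gripper_width: -0.002
grasp_force: 0.0
```

```bash
python3 -c "
from h import *
go(67,-205,92)"
```

```text
at [ -16.6 -317.5  211.4] t 2.13 F [ 1.4 -0.9  1. ] w -0.002 move [112.6  83.5 119.4] turn -0.001 tilt [ 0. -0.]
```

Emit:
{"method": "apply_moves", "body": {"series": [{"dx":30,"dy":22,"dz":0,"turn":0,"jaw":1},{"dx":60,"dy":44,"dz":0,"turn":0,"jaw":1},{"dx":90,"dy":66,"dz":0,"turn":0,"jaw":1},{"dx":113,"dy":83,"dz":20,"turn":0,"jaw":1},{"dx":113,"dy":83,"dz":55,"turn":0,"jaw":1}]}}

```text
time: 2.55
tool_pos: [0.5779, -0.1986, 0.1613]
tool_rot: [0.005, 0.747, 0.665, 0.003]
contact_force: [-0.1, 0.0, 0.8]
gripper_width: -0.001
grasp_force: 0.0
```

```bash
cat > look.py <<'E'
import sys,cv2
from h import *
from plant import grab_frame,spotter
n,t,k=sys.argv[1:4]
f=grab_frame(n);r=spotter.outline_of(f,t)
print([(d["extent"],round(d["conf"],2)) for d in r[:2]])
if k!="-":
    x0,y0,x1,y1=map(int,sys.argv[4:8]); s=min(800/(x1-x0),600/(y1-y0))
    cv2.imwrite(f"pics/{k}.png",cv2.resize(f["pixels"][y0:y1,x0:x1],None,fx=s,fy=s,interpolation=2)[:,:,::-1])
E
python3 look.py wrist bolt_knob w1 0 0 640 400; python3 -c "
from h import *
go(67,-205,92)"
```

```text
[([304.8, 160.4, 328.3, 243.7], 0.81)]
at [  62.8 -204.3  149.7] t 2.65 F [-1.3  0.1 -1.2] w 0.001 move [-0.9  4.8 57.6] turn -0.003 tilt [-0.01   0.005]
```

View pics/w1.png

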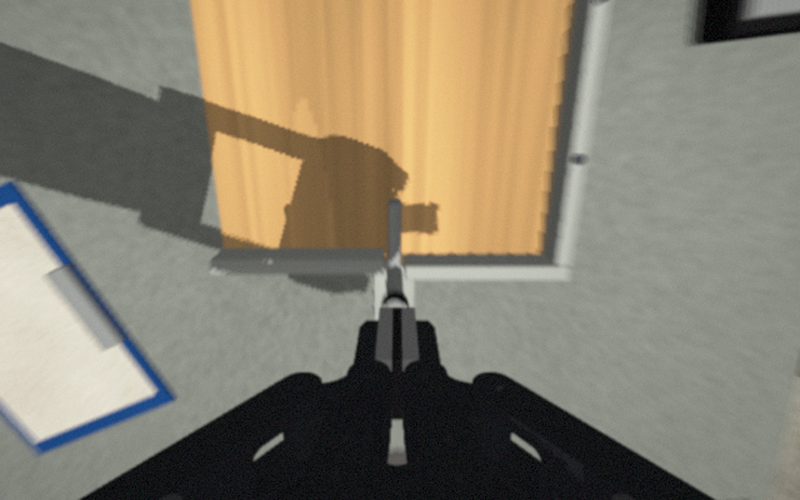

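```bash
python3 - <<'E'
from h import *
from plant import grab_frame
f=grab_frame("wrist")
for p in[(67,-238,98),(67,-238,40),(67,-183,30),(61,-226,38),(190,-231,38),(202,-243,38)]: print(p,proj(f["mtx"],f["camera_from_world"],w(S,np.array(p)/1000)).round(1)*1.25)
s,p,M=here()
for a in(0,.01,.02): print(proj(f["mtx"],f["camera_from_world"],p+M[:,2]*a).round(1)*1.25)
go(64.5,-205,92)
E
```

```text
(67, -238, 98) [405.75  316.125]
(67, -238, 40) [404.875 277.25 ]
(67, -183, 30) [405. 199.]
(61, -226, 38) [396.5   260.625]
(190, -231, 38) [577.125 267.125]
(202, -243, 38) [591.5   282.625]
[400.    310.125]
[399.875 299.875]
[399.75 290.5 ]
at [  63.8 -205.6  152.6] t 2.7 F [-0.5 -0.1  0.8] w -0.003 move [ 0.5  1.1 60.6] turn -0.005 tilt [-0.007  0.003]
```

```bash
cat > ov.py <<'E'
import sys,cv2
from h import *
from plant import grab_frame
n,k=sys.argv[1:3]
f=grab_frame(n); im=f["pixels"][:,:,::-1].copy(); im=cv2.resize(im,(800,500),interpolation=2)
def L(*pts,c=(0,0,255)):
    q=[tuple(int(v*1.25) for v in proj(f["mtx"],f["camera_from_world"],w(S,np.array(p)/1000))) for p in pts]
    for a,b in zip(q,q[1:]): cv2.line(im,a,b,c,1)
L((61,-226,38),(61,-231,38),(190,-231,38),(190,-36,38),(75,-36,38)); L((202,-243,38),(202,-24,38))
L((-61,330,38),(-61,-20,38)); L((61,330,38),(61,-20,38)); L((67,-300,35),(67,-183,35)); L((67,-238,30),(67,-238,98),c=(255,0,0))
cv2.imwrite(f"pics/{k}.png",im)
E
python3 ov.py wrist w2;python3 -c "
from h import *
go(64.5,-205,92)"
```

```text
at [  65.2 -206.7  155.3] t 2.75 F [-1.   0.3  0.8] w -0.001 move [ 1.7 -0.5 63.3] turn -0.006 tilt [-0.003  0.001]
```

View pics/w2.png

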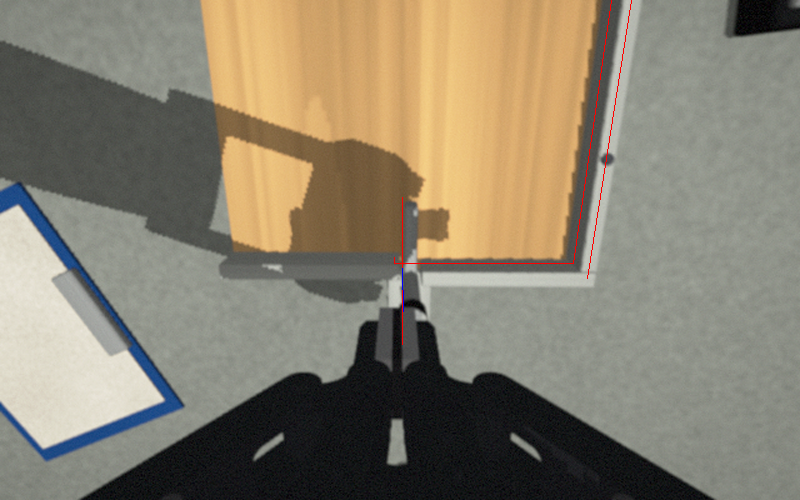

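Emit:
{"method": "apply_moves", "body": {"series": [{"dx":0,"dy":0,"dz":0,"turn":0,"jaw":1},{"dx":0,"dy":0,"dz":0,"turn":0,"jaw":1},{"dx":0,"dy":0,"dz":0,"turn":0,"jaw":1},{"dx":0,"dy":0,"dz":0,"turn":0,"jaw":1},{"dx":0,"dy":0,"dz":0,"turn":0,"jaw":1}]}}

```text
time: 3.17
tool_pos: [0.5719, -0.2016, 0.1572]
tool_rot: [0.001, 0.748, 0.663, 0.0]
contact_force: [-0.7, 0.3, -0.0]
gripper_width: 0.002
grasp_force: 0.0
```

```bash
python3 -c "
from h import *
go(64.5,-205,92)"; python3 ov.py wrist w3
```

```text
at [  66.4 -207.4  157.2] t 3.17 F [-0.7  0.3 -0. ] w 0.002 move [ 2.4 -2.  65.2] turn -0.006 tilt [ 0.001 -0.001]
```

View pics/w3.png

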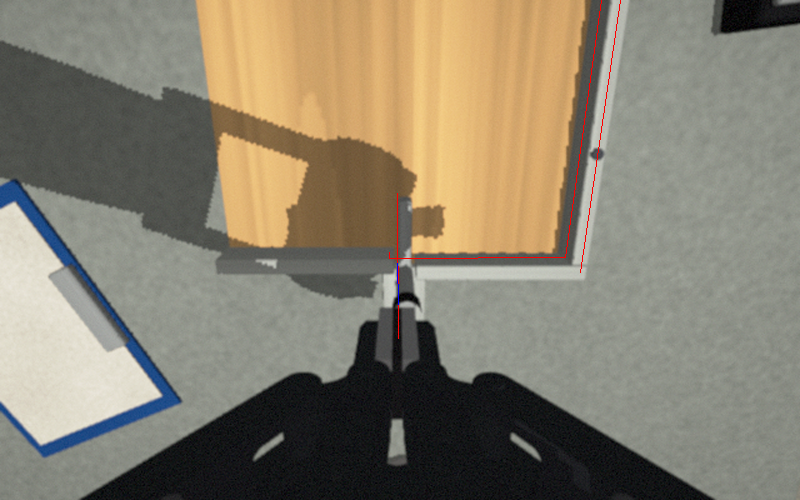

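```bash
sed -i 's/^S=.*/S=np.array([.5316,.0072,-.1143])/' h.py; python3 -c "
from h import *
go(68,-206,90)"
```

```text
at [  63.8 -202.7  156.9] t 3.22 F [-0.2  0.  -0.6] w 0.0 move [-3.3  4.2 66.9] turn -0.006 tilt [ 0.001 -0.   ]
```

Emit:
{"method": "apply_moves", "body": {"series": [{"dx":0,"dy":4,"dz":30,"turn":0,"jaw":1},{"dx":0,"dy":4,"dz":67,"turn":0,"jaw":1},{"dx":-5,"dy":4,"dz":67,"turn":0,"jaw":1},{"dx":-12,"dy":4,"dz":67,"turn":0,"jaw":1},{"dx":-20,"dy":4,"dz":67,"turn":0,"jaw":1}]}}

```text
time: 3.63
tool_pos: [0.5738, -0.2222, 0.0905]
tool_rot: [0.001, 0.748, 0.664, 0.0]
contact_force: [-1.1, -0.1, 1.0]
gripper_width: -0.002
grasp_force: 0.0
```

```bash
python3 -c "
from h import *
go(68,-268,90)"
```

```text
at [  68.1 -223.1   90.5] t 3.63 F [-1.1 -0.1  1. ] w -0.002 move [-44.9   0.1   0.5] turn -0.005 tilt [ 0.001 -0.001]
```

Emit:
{"method": "apply_moves", "body": {"series": [{"dx":-10,"dy":0,"dz":0,"turn":0,"jaw":1},{"dx":-20,"dy":0,"dz":0,"turn":0,"jaw":1},{"dx":-30,"dy":0,"dz":0,"turn":0,"jaw":1},{"dx":-38,"dy":0,"dz":0,"turn":0,"jaw":1},{"dx":-43,"dy":0,"dz":0,"turn":0,"jaw":1}]}}

```text
time: 4.05
tool_pos: [0.5682, -0.2658, 0.0899]
tool_rot: [0.001, 0.749, 0.663, 0.0]
contact_force: [0.7, 0.2, -0.4]
gripper_width: -0.007
grasp_force: 0.0
```

```bash
python3 -c "
from h import *
go(68,-268,90)"
```

```text
at [  67.5 -267.    89.9] t 4.05 F [ 0.7  0.2 -0.4] w -0.007 move [-1.   0.5 -0.1] turn -0.007 tilt [ 0.001 -0.001]
```

Emit:
{"method": "apply_moves", "body": {"series": [{"dx":-2,"dy":0,"dz":0,"turn":0,"jaw":1},{"dx":-4,"dy":0,"dz":0,"turn":0,"jaw":1}]}}

```text
time: 4.22
tool_pos: [0.5676, -0.2684, 0.0891]
tool_rot: [-0.0, 0.748, 0.663, 0.0]
contact_force: [-0.2, 0.8, 0.4]
gripper_width: -0.003
grasp_force: 0.0
```

```bash
python3 look.py side bolt_knob s2 260 100 420 220; python3 -c "
from h import *
from plant import grab_frame
go(68,-268,90)
f=grab_frame('side')
for y in(-238,-288): print(proj(f['mtx'],f['camera_from_world'],w(S,np.array([67,y,98])/1000)))"
```

```text
[([235.8, 195.2, 275.3, 239.1], 0.54), ([322.5, 147.4, 341.0, 174.2], 0.51)]
at [  67.1 -269.4   89. ] t 4.32 F [-0.6 -0.1 -0.1] w -0.001 move [ 1.4  0.9 -1. ] turn -0.006 tilt [-0.  0.]
[335.34569294 147.76736249]
[341.45834336 139.5868839 ]
```

View pics/s2.png

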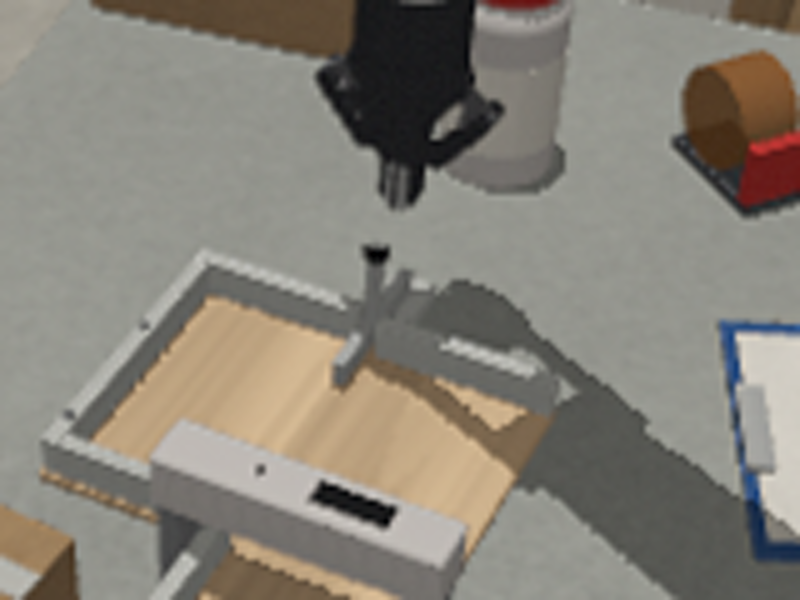

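```bash
python3 -c "
from h import *
from plant import grab_frame
go(68,-268,90)
f=grab_frame('side');s,p,M=here()
for d in(-.02,0,.019): print(proj(f['mtx'],f['camera_from_world'],p+M[:,2]*d))
q=np.load('f0.npz')
for n in('scene','side'):
  T=q[n+'camera_from_world'];print(n,np.abs(T-grab_frame(n)['camera_from_world']).max())
print(M.round(3))"; python3 look.py scene bolt_knob s3 220 150 420 300
```

```text
at [  67.1 -269.1   88.9] t 4.37 F [ 0.4 -0.3 -0.4] w 0.002 move [ 1.1  0.9 -1.1] turn -0.006 tilt [-0.  0.]
[339.31428974 140.04901149]
[338.96289692 144.77092593]
[338.6356655  149.16816668]
scene 0.0
side 0.0
[[ 0.119  0.993 -0.   ]
 [ 0.993 -0.119  0.   ]
 [ 0.    -0.    -1.   ]]
[([265.6, 233.4, 296.7, 255.0], 0.48)]
```

View pics/s3.png

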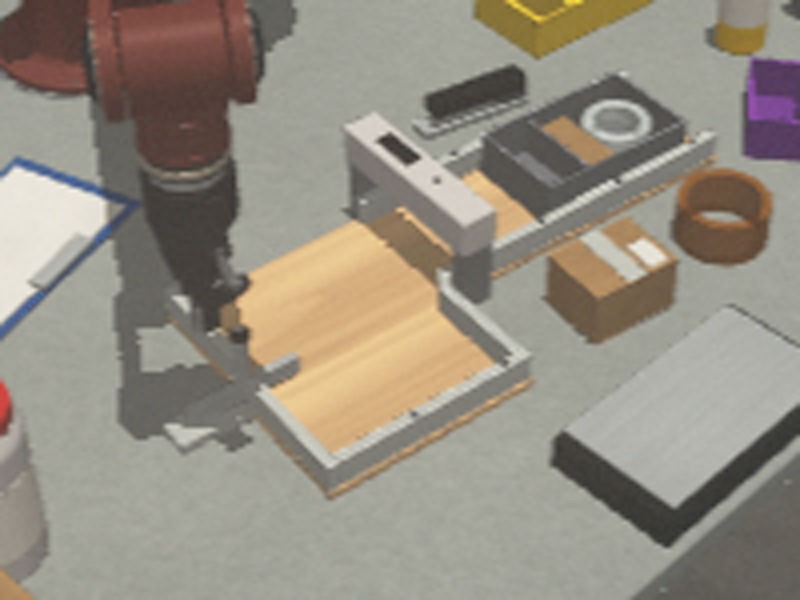

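```bash
python3 -c "
from h import *
q=np.load('f0.npz');s,p,M=here()
def tri(a,b):
  g=lambda x:np.r_[proj(q['scenemtx'],q['scenecamera_from_world'],x)-a,proj(q['sidemtx'],q['sidecamera_from_world'],x)-b]
  r=least_squares(g,[.55,-.2,.05]);print(r.x.round(4),st(r.x),r.fun.round(1))
tri((274.5,233.7),(339.4,141)); tri((280,232),(335.3,149.5))
for d in (0,.019): print(proj(q['scenemtx'],q['scenecamera_from_world'],p+M[:,2]*d), (p+M[:,2]*d).round(4))
"
```

```text
[ 0.5709 -0.2624  0.1049] [  69.8 -263.4  104.9] [-1.6 -0.7 -1.6  0.7]
[ 0.5713 -0.2346  0.0917] [  67.  -235.7   91.7] [-0.4 -0.2 -0.3  0.1]
[271.51876801 236.63417131] [ 0.5677 -0.2677  0.0891]
[272.01188007 240.60507183] [ 0.5677 -0.2677  0.0701]
```

Emit:
{"method": "apply_moves", "body": {"series": [{"dx":0,"dy":0,"dz":-20,"turn":0,"jaw":1},{"dx":35,"dy":1,"dz":-30,"turn":0,"jaw":1},{"dx":68,"dy":1,"dz":-20,"turn":0,"jaw":1},{"dx":68,"dy":1,"dz":10,"turn":0,"jaw":1},{"dx":68,"dy":1,"dz":28,"turn":0,"jaw":1}]}}

```text
time: 5.03
tool_pos: [0.5771, -0.1987, 0.0605]
tool_rot: [0.0, 0.747, 0.664, 0.0]
contact_force: [-0.5, -0.2, -1.4]
gripper_width: 0.004
grasp_force: 0.0
```

Emit:
{"method": "apply_moves", "body": {"series": [{"dx":0,"dy":0,"dz":0,"turn":0,"jaw":1},{"dx":0,"dy":0,"dz":0,"turn":0,"jaw":1}]}}

```text
time: 5.2
tool_pos: [0.5759, -0.1999, 0.06]
tool_rot: [-0.001, 0.748, 0.664, -0.001]
contact_force: [-0.1, 0.3, 0.5]
gripper_width: -0.003
grasp_force: 0.0
```

```bash
python3 -c "
from h import *
go(68,-218,60)"; python3 look.py side bolt_knob s4 280 100 400 190
```

```text
at [  67.6 -200.7   60. ] t 5.2 F [-0.1  0.3  0.5] w -0.003 move [-17.3   0.5  -0. ] turn -0.005 tilt [-0.003  0.001]
[([325.5, 152.0, 341.4, 175.4], 0.47)]
```

View pics/s4.png

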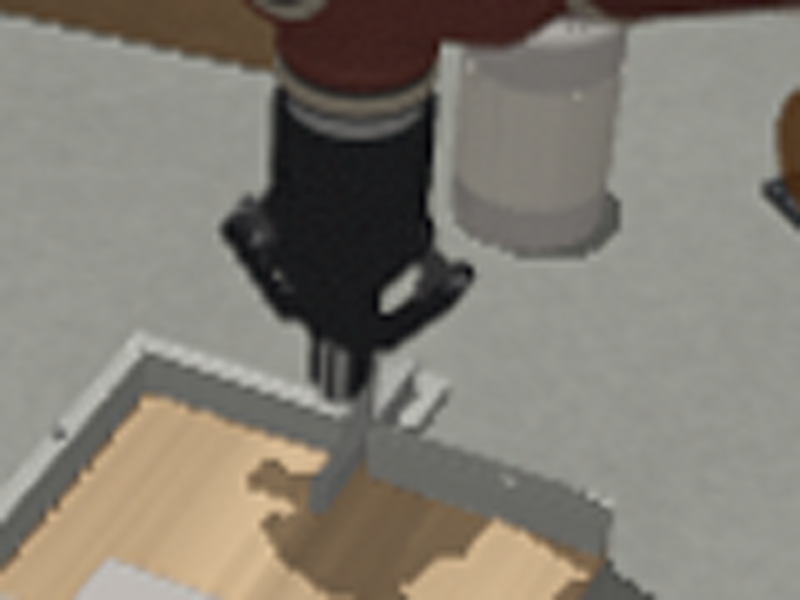

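```bash
python3 -c "
from h import *
from plant import grab_frame
q=grab_frame('side');s,p,M=here();print(st(p))
for d in (-.02,0,.019): print(proj(q['mtx'],q['camera_from_world'],p+M[:,2]*d).round(1))
q=grab_frame('wrist')
for d in (-.02,0,.019): print(proj(q['mtx'],q['camera_from_world'],p+M[:,2]*d).round(1)*1.25)
"
```

```text
[  69.9 -202.1   63.1]
[329.8 157.1]
[329.5 161.7]
[329.3 166. ]
[397.75  327.625]
[397.625 304.375]
[397.5   286.375]
```

Emit:
{"method": "apply_moves", "body": {"series": [{"dx":-12,"dy":0,"dz":0,"turn":0,"jaw":1},{"dx":-24,"dy":0,"dz":0,"turn":0,"jaw":1},{"dx":-36,"dy":0,"dz":0,"turn":0,"jaw":1},{"dx":-48,"dy":0,"dz":0,"turn":0,"jaw":1},{"dx":-60,"dy":0,"dz":0,"turn":0,"jaw":1}]}}

```text
time: 5.82
tool_pos: [0.5698, -0.2618, 0.0617]
tool_rot: [0.0, 0.748, 0.663, 0.0]
contact_force: [1.2, 2.8, 1.5]
gripper_width: 0.001
grasp_force: 1.3
```

```bash
python3 -c "
from h import *
go(68,-268,60)"
```

```text
at [  68.6 -262.9   61.7] t 5.82 F [1.2 2.8 1.5] w 0.001 move [-5.1 -0.6  1.7] turn -0.006 tilt [ 0.001 -0.   ]
```

Emit:
{"method": "apply_moves", "body": {"series": [{"dx":-3,"dy":0,"dz":0,"turn":0,"jaw":1},{"dx":-6,"dy":0,"dz":0,"turn":0,"jaw":1},{"dx":-6,"dy":0,"dz":0,"turn":0,"jaw":1}]}}

```text
time: 6.07
tool_pos: [0.5684, -0.2671, 0.0609]
tool_rot: [-0.0, 0.749, 0.663, -0.0]
contact_force: [0.7, -0.1, -0.5]
gripper_width: 0.003
grasp_force: 0.0
```

Emit:
{"method": "apply_moves", "body": {"series": [{"dx":-2,"dy":0,"dz":0,"turn":0,"jaw":1},{"dx":-3,"dy":0,"dz":0,"turn":0,"jaw":1}]}}

```text
time: 6.23
tool_pos: [0.5682, -0.2678, 0.0606]
tool_rot: [-0.001, 0.748, 0.664, 0.001]
contact_force: [-0.2, 5.7, 0.7]
gripper_width: 0.003
grasp_force: 3.3
```

```bash
python3 -c "
from h import *
go(68,-268,60)"
```

```text
at [  67.7 -269.    60.6] t 6.23 F [-0.2  5.7  0.7] w 0.003 move [1.  0.3 0.6] turn -0.005 tilt [-0.001  0.003]
```

Emit:
{"method": "apply_moves", "body": {"series": [{"dx":-2,"dy":0,"dz":0,"turn":0,"jaw":1},{"dx":-4,"dy":0,"dz":0,"turn":0,"jaw":1},{"dx":-4,"dy":0,"dz":0,"turn":0,"jaw":1}]}}

```text
time: 6.48
tool_pos: [0.5681, -0.2679, 0.0605]
tool_rot: [-0.004, 0.748, 0.664, 0.003]
contact_force: [1.3, 15.2, 5.1]
gripper_width: 0.0
grasp_force: 7.7
```

```bash
python3 -c "
from h import *
go(68,-268,60)"
```

```text
at [  67.7 -269.1   60.5] t 6.48 F [ 1.3 15.2  5.1] w 0.0 move [1.1 0.3 0.6] turn -0.005 tilt [-0.001  0.01 ]
```

Emit:
{"method": "apply_moves", "body": {"series": [{"dx":15,"dy":0,"dz":0,"turn":0,"jaw":1},{"dx":20,"dy":0,"dz":-35,"turn":0,"jaw":1},{"dx":25,"dy":0,"dz":-75,"turn":0,"jaw":1},{"dx":45,"dy":-10,"dz":-110,"turn":0,"jaw":0.6},{"dx":80,"dy":-20,"dz":-120,"turn":0,"jaw":0.3}]}}

```text
time: 6.9
tool_pos: [0.5605, -0.1941, 0.1885]
tool_rot: [0.006, 0.749, 0.662, 0.001]
contact_force: [1.5, 1.3, 0.9]
gripper_width: 0.269
grasp_force: 0.0
```

Emit:
{"method": "apply_moves", "body": {"series": [{"dx":40,"dy":-4,"dz":0,"turn":0,"jaw":0.3},{"dx":80,"dy":-8,"dz":0,"turn":0,"jaw":0.3},{"dx":120,"dy":-12,"dz":0,"turn":0,"jaw":0.3},{"dx":160,"dy":-16,"dz":0,"turn":0,"jaw":0.3},{"dx":200,"dy":-20,"dz":0,"turn":0,"jaw":0.3}]}}

```text
time: 7.32
tool_pos: [0.5613, 0.0115, 0.1811]
tool_rot: [0.001, 0.748, 0.663, -0.0]
contact_force: [0.8, -0.1, -0.6]
gripper_width: 0.7
grasp_force: 0.0
```

```bash
python3 -c "
from h import *
go(0,345,180)"; python3 look.py wrist tote -
```

```text
at [ 29.    7.6 181.1] t 7.32 F [ 0.8 -0.1 -0.6] w 0.7 move [337.2 -30.9   0.6] turn -0.006 tilt [ 0.001 -0.001]
[([210.5, 0.2, 354.8, 47.3], 0.66)]
```

Emit:
{"method": "apply_moves", "body": {"series": [{"dx":40,"dy":-6,"dz":0,"turn":0,"jaw":0.3},{"dx":80,"dy":-12,"dz":0,"turn":0,"jaw":0.3},{"dx":120,"dy":-18,"dz":0,"turn":0,"jaw":0.3},{"dx":160,"dy":-24,"dz":0,"turn":0,"jaw":0.3},{"dx":200,"dy":-30,"dz":0,"turn":0,"jaw":0.3}]}}

```text
time: 7.83
tool_pos: [0.5558, 0.2128, 0.181]
tool_rot: [0.001, 0.748, 0.663, -0.0]
contact_force: [-0.0, -0.4, 0.1]
gripper_width: 0.7
grasp_force: 0.0
```

Emit:
{"method": "apply_moves", "body": {"series": [{"dx":40,"dy":0,"dz":0,"turn":0,"jaw":0.3},{"dx":80,"dy":0,"dz":0,"turn":0,"jaw":0.3},{"dx":120,"dy":0,"dz":0,"turn":0,"jaw":0.3},{"dx":137,"dy":0,"dz":0,"turn":0,"jaw":0.3},{"dx":137,"dy":0,"dz":30,"turn":0,"jaw":0.3}]}}

```text
time: 8.25
tool_pos: [0.5764, 0.353, 0.1581]
tool_rot: [0.002, 0.747, 0.665, 0.007]
contact_force: [1.3, 0.1, 1.0]
gripper_width: 0.699
grasp_force: 0.0
```

Emit:
{"method": "apply_moves", "body": {"series": [{"dx":0,"dy":0,"dz":0,"turn":0,"jaw":0.3},{"dx":0,"dy":0,"dz":0,"turn":0,"jaw":0.3},{"dx":0,"dy":0,"dz":0,"turn":0,"jaw":0.3}]}}

```text
time: 8.5
tool_pos: [0.5725, 0.3468, 0.1511]
tool_rot: [0.0, 0.749, 0.663, -0.0]
contact_force: [0.4, -0.6, 0.7]
gripper_width: 0.698
grasp_force: 0.0
```

```bash
python3 -c "
from h import *
go(0,335,45)"; sed -i 's/^cv2.imwrite/L((-55,305,58),(55,305,58),c=(0,255,0))\ncv2.imwrite/' ov.py; python3 ov.py wrist w5
```

```text
at [  1.9 342.1 151.1] t 8.5 F [ 0.4 -0.6  0.7] w 0.698 move [ -7.   -1.8 106.1] turn -0.007 tilt [-0.    -0.001]
```

View pics/w5.png

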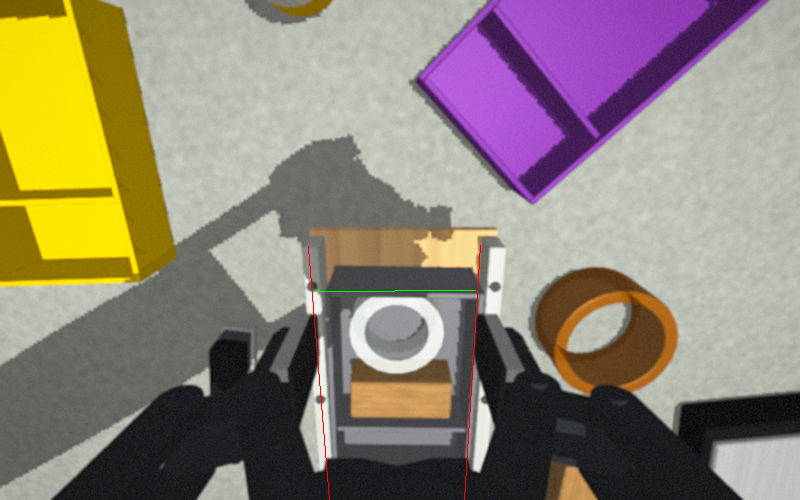

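Emit:
{"method": "apply_moves", "body": {"series": [{"dx":-7,"dy":-1,"dz":35,"turn":0,"jaw":0.3},{"dx":-12,"dy":-1,"dz":70,"turn":0,"jaw":0.3},{"dx":-12,"dy":-1,"dz":100,"turn":0,"jaw":0.3},{"dx":-12,"dy":-1,"dz":106,"turn":0,"jaw":0.3},{"dx":-12,"dy":-1,"dz":106,"turn":0,"jaw":0.3}]}}

```text
time: 8.97
tool_pos: [0.5687, 0.3346, 0.0433]
tool_rot: [-0.001, 0.749, 0.663, -0.002]
contact_force: [-0.1, 0.1, 0.2]
gripper_width: 0.696
grasp_force: 0.0
```

```bash
python3 -c "
from h import *
go(0,330,40)"
```

```text
at [ -0.5 329.5  43.3] t 8.97 F [-0.1  0.1  0.2] w 0.696 move [0.5 0.5 3.3] turn -0.007 tilt [-0.004 -0.002]
```

Emit:
{"method": "apply_moves", "body": {"series": [{"dx":0,"dy":0,"dz":5,"turn":0,"jaw":0.3},{"dx":0,"dy":0,"dz":10,"turn":0,"jaw":0.3},{"dx":0,"dy":0,"dz":10,"turn":0,"jaw":0.3}]}}

```text
time: 9.22
tool_pos: [0.5712, 0.3365, 0.0368]
tool_rot: [0.0, 0.748, 0.663, 0.001]
contact_force: [0.2, -0.8, -0.8]
gripper_width: 0.703
grasp_force: 0.0
```

```bash
python3 -c "
from h import *
go(0,330,40)"
```

```text
at [  1.7 331.7  36.8] t 9.22 F [ 0.2 -0.8 -0.8] w 0.703 move [-1.7 -1.7 -3.2] turn -0.006 tilt [0.003 0.001]
```

Emit:
{"method": "apply_moves", "body": {"series": [{"dx":-8,"dy":-1,"dz":2,"turn":0,"jaw":0.3},{"dx":-16,"dy":-2,"dz":2,"turn":0,"jaw":0.3},{"dx":-24,"dy":-2,"dz":2,"turn":0,"jaw":0.3},{"dx":-32,"dy":-2,"dz":2,"turn":0,"jaw":0.3},{"dx":-42,"dy":-2,"dz":2,"turn":0,"jaw":0.3}]}}

```text
time: 9.63
tool_pos: [0.563, 0.2937, 0.0334]
tool_rot: [0.0, 0.748, 0.663, 0.0]
contact_force: [-0.6, 0.9, 0.4]
gripper_width: 0.698
grasp_force: 0.0
```

```bash
python3 -c "
from h import *
go(0,95,34)"; python3 look.py side tote -; python3 look.py scene tote -
```

```text
at [ -1.5 288.2  33.4] t 9.63 F [-0.6  0.9  0.4] w 0.698 move [-193.2    2.6   -0.6] turn -0.006 tilt [0. 0.]
[([152.0, 295.9, 240.2, 366.4], 0.96), ([248.2, 239.2, 319.3, 305.9], 0.83)]
[([404.9, 162.4, 450.2, 193.7], 0.86), ([336.1, 131.3, 374.9, 163.2], 0.6)]
```

```bash
python3 look.py side tote s6 220 180 380 300; python3 - <<'E'
from h import *
from plant import grab_frame
for n in("side",):
    q=grab_frame(n);s,p,M=here();print(st(p))
    for d in(-.02,0,.019): print((proj(q["mtx"],q["camera_from_world"],p+M[:,2]*d)-[220,180])*5)
    for y in(305,277): print(y,[((proj(q["mtx"],q["camera_from_world"],w(S,np.array([x,y,58])/1000))-[220,180])*5).round() for x in(-55,55)])
    for y in(125,97): print(y,[((proj(q["mtx"],q["camera_from_world"],w(S,np.array([x,y,58])/1000))-[220,180])*5).round() for x in(-55,55)])
E
```

```text
[([299.4, 324.7, 373.2, 400.0], 0.91), ([152.7, 296.6, 236.3, 365.8], 0.86)]
[ -1.5 289.3  33.2]
[264.37625969 522.29463823]
[266.51000077 543.54081832]
[268.48476664 563.20404337]
305 [array([341., 583.]), array([153., 497.])]
277 [array([368., 540.]), array([182., 457.])]
125 [array([500., 328.]), array([326., 257.])]
97 [array([522., 292.]), array([350., 224.])]
```

View pics/s6.png

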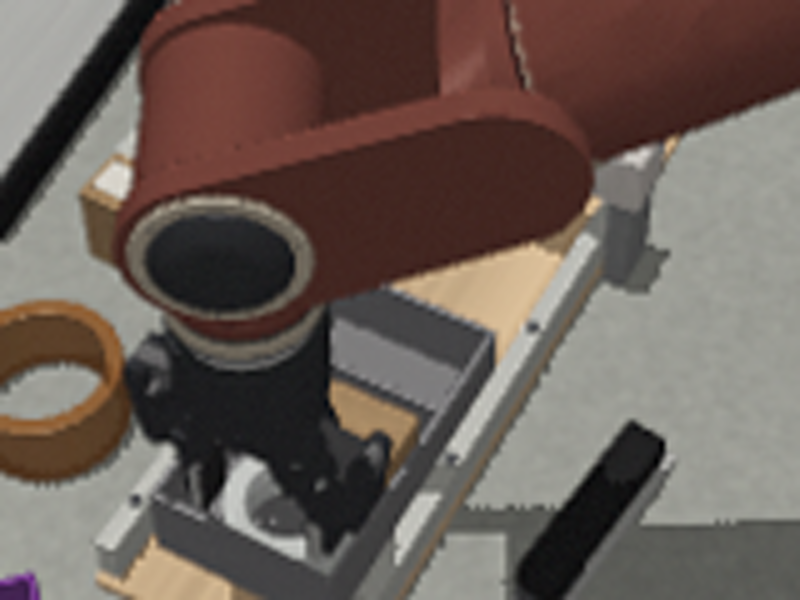

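The side view shows the tote still at y≈125–305 with the hand inside its rear part. The fingertips passed over the back wall, so they really sit about 15–25 mm above the reported TCP. I'll back out and go lower.

Emit:
{"method": "apply_moves", "body": {"series": [{"dx":0,"dy":0,"dz":-35,"turn":0,"jaw":0.3},{"dx":25,"dy":1,"dz":-35,"turn":0,"jaw":0.3},{"dx":50,"dy":2,"dz":-35,"turn":0,"jaw":0.3},{"dx":50,"dy":2,"dz":-5,"turn":0,"jaw":0.3},{"dx":50,"dy":2,"dz":15,"turn":0,"jaw":0.3}]}}

```text
time: 10.4
tool_pos: [0.572, 0.3462, 0.0187]
tool_rot: [0.0, 0.748, 0.664, 0.002]
contact_force: [-0.2, -0.3, -1.4]
gripper_width: 0.701
grasp_force: 0.0
```

Emit:
{"method": "apply_moves", "body": {"series": [{"dx":0,"dy":0,"dz":5,"turn":0,"jaw":0.3},{"dx":0,"dy":0,"dz":10,"turn":0,"jaw":0.3},{"dx":0,"dy":0,"dz":10,"turn":0,"jaw":0.3}]}}

```text
time: 10.65
tool_pos: [0.5705, 0.3439, 0.0074]
tool_rot: [-0.0, 0.748, 0.663, -0.001]
contact_force: [0.1, 0.8, 0.3]
gripper_width: 0.699
grasp_force: 0.0
```

```bash
python3 -c "
from h import *
go(0,95,5)"
```

```text
at [3.000e-01 3.389e+02 7.400e+00] t 10.65 F [0.1 0.8 0.3] w 0.699 move [-243.9    1.1    2.5] turn -0.006 tilt [-0.001 -0.001]
```

Emit:
{"method": "apply_moves", "body": {"series": [{"dx":-10,"dy":0,"dz":0,"turn":0,"jaw":0.3},{"dx":-20,"dy":0,"dz":0,"turn":0,"jaw":0.3},{"dx":-30,"dy":0,"dz":0,"turn":0,"jaw":0.3},{"dx":-40,"dy":0,"dz":0,"turn":0,"jaw":0.3},{"dx":-50,"dy":0,"dz":0,"turn":0,"jaw":0.3}]}}

```text
time: 11.07
tool_pos: [0.566, 0.2939, 0.0097]
tool_rot: [0.0, 0.748, 0.663, 0.002]
contact_force: [0.8, 3.3, 2.0]
gripper_width: 0.7
grasp_force: 1.6
```

```bash
python3 -c "
from h import *
go(0,95,7)"; python3 look.py side tote -
```

```text
at [  1.4 288.7   9.7] t 11.07 F [0.8 3.3 2. ] w 0.7 move [-193.7   -0.2    2.3] turn -0.006 tilt [0.003 0.002]
[([298.4, 323.3, 376.0, 400.0], 0.97), ([153.8, 295.8, 238.0, 367.2], 0.7)]
```

Emit:
{"method": "apply_moves", "body": {"series": [{"dx":-14,"dy":0,"dz":1,"turn":0,"jaw":0.3},{"dx":-28,"dy":0,"dz":2,"turn":0,"jaw":0.3},{"dx":-42,"dy":0,"dz":2,"turn":0,"jaw":0.3},{"dx":-56,"dy":0,"dz":2,"turn":0,"jaw":0.3},{"dx":-70,"dy":0,"dz":2,"turn":0,"jaw":0.3}]}}

```text
time: 11.58
tool_pos: [0.5564, 0.2236, 0.0062]
tool_rot: [-0.0, 0.748, 0.663, 0.0]
contact_force: [0.5, 2.8, 2.6]
gripper_width: 0.702
grasp_force: 1.5
```

Emit:
{"method": "apply_moves", "body": {"series": [{"dx":-14,"dy":0,"dz":0,"turn":0,"jaw":0.3},{"dx":-28,"dy":0,"dz":0,"turn":0,"jaw":0.3},{"dx":-42,"dy":0,"dz":0,"turn":0,"jaw":0.3},{"dx":-56,"dy":0,"dz":0,"turn":0,"jaw":0.3},{"dx":-70,"dy":0,"dz":0,"turn":0,"jaw":0.3}]}}

```text
time: 12.0
tool_pos: [0.5479, 0.1539, 0.0061]
tool_rot: [-0.0, 0.748, 0.663, -0.0]
contact_force: [1.1, 3.4, 2.0]
gripper_width: 0.706
grasp_force: 1.5
```

```bash
python3 -c "
from h import *
go(0,95,7)"; python3 look.py scene tote -; python3 look.py scene bridge -
```

```text
at [ -0.5 147.6   6.1] t 12.0 F [1.1 3.4 2. ] w 0.706 move [-52.6   0.8  -0.9] turn -0.006 tilt [-0. -0.]
[([305.9, 183.8, 358.3, 225.7], 0.91), ([337.1, 136.8, 383.7, 160.6], 0.66)]
[([302.6, 178.0, 346.1, 223.7], 0.71)]
```

Emit:
{"method": "apply_moves", "body": {"series": [{"dx":-14,"dy":0,"dz":0,"turn":0,"jaw":0.3},{"dx":-28,"dy":0,"dz":0,"turn":0,"jaw":0.3},{"dx":-42,"dy":0,"dz":0,"turn":0,"jaw":0.3},{"dx":-52,"dy":0,"dz":0,"turn":0,"jaw":0.3}]}}

```text
time: 12.53
tool_pos: [0.5414, 0.1021, 0.0057]
tool_rot: [-0.0, 0.748, 0.663, -0.0]
contact_force: [-0.5, 1.1, -1.4]
gripper_width: 0.698
grasp_force: 0.6
```

```bash
python3 -c "
from h import *
from plant import grab_frame,spotter
go(0,95,7)
T=grab_frame('wrist')['camera_from_world'];s,p,M=here()
print('cam in tool',M.T@(-T[:3,:3].T@T[:3,3]-p), 'j',s['joint_pos'].round(2))
for n in('scene','side'):
  f=grab_frame(n);r=[d for d in spotter.outline_of(f,'tote') if d['conf']>.3];print([d['extent'] for d in r])
  for x,y in((-55,-96),(55,-96),(-55,84),(55,84)):print(proj(f['mtx'],f['camera_from_world'],w(S,np.array([x,y,58])/1000)).round(1))
"
```

```text
at [-1.1 95.4  5.7] t 12.53 F [-0.5  1.1 -1.4] w 0.698 move [-0.4  1.1 -1.3] turn -0.006 tilt [-0.001 -0.   ]
cam in tool [ 0.08393852 -0.00063855 -0.16280825] j [ 0.05  0.1   1.93 -0.    1.11  0.17]
[[349.7, 131.9, 383.8, 163.7], [405.9, 164.0, 451.2, 192.5], [292.6, 187.8, 348.3, 229.7]]
[293.7 205. ]
[310.7 220.3]
[330.9 187. ]
[348.6 200.8]
[[300.1, 190.5, 348.7, 246.1], [299.4, 320.9, 374.3, 400.0], [150.7, 294.3, 237.1, 365.9], [225.4, 337.4, 259.9, 397.2], [326.3, 211.6, 333.6, 220.8]]
[351.4 195.1]
[319.5 183.7]
[326.4 235.3]
[292.2 221.7]
```

Emit:
{"method": "apply_moves", "body": {"series": [{"dx":-5,"dy":0,"dz":0,"turn":0,"jaw":0.3},{"dx":-10,"dy":0,"dz":0,"turn":0,"jaw":0.3},{"dx":-10,"dy":0,"dz":0,"turn":0,"jaw":0.3},{"dx":5,"dy":0,"dz":0,"turn":0,"jaw":0.3},{"dx":15,"dy":0,"dz":-30,"turn":0,"jaw":0.4}]}}

```text
time: 13.2
tool_pos: [0.5385, 0.1182, 0.0301]
tool_rot: [-0.004, 0.749, 0.663, -0.005]
contact_force: [-1.4, 0.7, -0.1]
gripper_width: 0.601
grasp_force: 0.0
```

Emit:
{"method": "apply_moves", "body": {"series": [{"dx":0,"dy":0,"dz":-40,"turn":0,"jaw":0.45},{"dx":0,"dy":0,"dz":-80,"turn":0,"jaw":0.45},{"dx":0,"dy":0,"dz":-118,"turn":0,"jaw":0.45},{"dx":-15,"dy":0,"dz":-125,"turn":0,"jaw":0.45},{"dx":-50,"dy":0,"dz":-125,"turn":0,"jaw":0.45}]}}

```text
time: 13.62
tool_pos: [0.5409, 0.0708, 0.1668]
tool_rot: [0.003, 0.747, 0.665, 0.004]
contact_force: [0.8, -0.7, -0.7]
gripper_width: 0.547
grasp_force: 0.0
```

Emit:
{"method": "apply_moves", "body": {"series": [{"dx":-36,"dy":0,"dz":0,"turn":0,"jaw":0.45},{"dx":-72,"dy":0,"dz":0,"turn":0,"jaw":0.45},{"dx":-108,"dy":0,"dz":0,"turn":0,"jaw":0.45},{"dx":-142,"dy":0,"dz":0,"turn":0,"jaw":0.45},{"dx":-142,"dy":0,"dz":0,"turn":0,"jaw":0.45}]}}

```text
time: 14.03
tool_pos: [0.5201, -0.0769, 0.1612]
tool_rot: [0.001, 0.75, 0.661, -0.001]
contact_force: [0.3, 0.3, -0.2]
gripper_width: 0.551
grasp_force: 0.0
```

```bash
cat > chk.py <<'E'
from h import *
from plant import grab_frame,spotter
# tote pose fit (station x,y) from outline extents of both cams given side boxes
import sys,cv2
go(*map(float,sys.argv[1:4]))
F={n:grab_frame(n) for n in("scene","side")}
x0=np.array([float(sys.argv[4]),float(sys.argv[5])])
C=[(a*55,b*90,z) for a in(-1,1) for b in(-1,1) for z in(8,58)]
def ext(n,v):
    q=np.array([proj(F[n]["mtx"],F[n]["camera_from_world"],w(S,(np.array([*v,0])+c)/1000)) for c in C]);return np.r_[q.min(0),q.max(0)]
for n in F:
    for t in spotter.outline_of(F[n],"tote"):
        e=np.array(t["extent"])
        if np.abs(e-ext(n,x0)).max()<25: print(n,t["conf"],"seen-pred",(e-ext(n,x0)).round(1))
E
python3 chk.py 0 -83 8 0 -16
```

```text
at [ -1.9 -84.8 161.2] t 14.03 F [ 0.3  0.3 -0.2] w 0.551 move [  2.3   1.8 153.2] turn -0.011 tilt [-0.    -0.003]
scene 0.59 seen-pred [ 1.2  0.2 -0.7 -0.9]
side 0.9 seen-pred [-0.2  1.2 -1.5 -0.1]
```

Emit:
{"method": "apply_moves", "body": {"series": [{"dx":2,"dy":2,"dz":35,"turn":0,"jaw":0.45},{"dx":2,"dy":2,"dz":70,"turn":0,"jaw":0.45},{"dx":2,"dy":2,"dz":95,"turn":0,"jaw":0.45},{"dx":2,"dy":2,"dz":105,"turn":0,"jaw":0.45},{"dx":2,"dy":2,"dz":105,"turn":0,"jaw":0.45}]}}

```text
time: 14.65
tool_pos: [0.5206, -0.0683, 0.0528]
tool_rot: [-0.003, 0.748, 0.664, -0.002]
contact_force: [-0.6, 0.9, 0.1]
gripper_width: 0.552
grasp_force: 0.0
```

```bash
python3 chk.py 0 -83 8 0 -16
```

```text
at [ -2.3 -76.3  52.8] t 14.65 F [-0.6  0.9  0.1] w 0.552 move [-6.7  2.6 44.8] turn -0.004 tilt [-0.006  0.002]
scene 0.7 seen-pred [ 0.8 -1.5 -1.  -0.6]
side 0.63 seen-pred [-4.6  2.8 -0.4  1.6]
```

Emit:
{"method": "apply_moves", "body": {"series": [{"dx":0,"dy":0,"dz":0,"turn":0,"jaw":0.45},{"dx":0,"dy":0,"dz":0,"turn":0,"jaw":0.45}]}}

```text
time: 15.02
tool_pos: [0.5243, -0.0706, 0.058]
tool_rot: [0.001, 0.748, 0.663, 0.001]
contact_force: [0.4, 0.3, -0.6]
gripper_width: 0.549
grasp_force: 0.0
```

```bash
python3 chk.py 0 -83 8 0 -16
```

```text
at [  1.6 -78.1  58. ] t 15.02 F [ 0.4  0.3 -0.6] w 0.549 move [-4.9 -1.8 50. ] turn -0.006 tilt [ 0.003 -0.001]
scene 0.61 seen-pred [ 1.6  1.  -1.2 -0.8]
side 0.73 seen-pred [-3.7  1.4 -0.9  1.6]
```

Emit:
{"method": "apply_moves", "body": {"series": [{"dx":-5,"dy":-2,"dz":0,"turn":0,"jaw":0.45},{"dx":-5,"dy":-2,"dz":15,"turn":0,"jaw":0.45},{"dx":-5,"dy":-2,"dz":30,"turn":0,"jaw":0.45},{"dx":-5,"dy":-2,"dz":42,"turn":0,"jaw":0.45},{"dx":-5,"dy":-2,"dz":49,"turn":0,"jaw":0.45}]}}

```text
time: 15.63
tool_pos: [0.5191, -0.0749, 0.0053]
tool_rot: [-0.001, 0.748, 0.663, -0.001]
contact_force: [-0.9, 0.5, 0.4]
gripper_width: 0.553
grasp_force: 0.0
```

Emit:
{"method": "apply_moves", "body": {"series": [{"dx":0,"dy":0,"dz":0,"turn":0,"jaw":0.45},{"dx":0,"dy":0,"dz":0,"turn":0,"jaw":0.45}]}}

```text
time: 15.8
tool_pos: [0.5201, -0.075, 0.0067]
tool_rot: [-0.0, 0.748, 0.663, -0.0]
contact_force: [0.2, 0.1, -0.4]
gripper_width: 0.547
grasp_force: 0.0
```

```bash
python3 chk.py 0 -210 8 0 -16
```

```text
at [ -2.  -83.    6.7] t 15.8 F [ 0.2  0.1 -0.4] w 0.547 move [-127.     2.8   -1.3] turn -0.006 tilt [-0.001  0.   ]
scene 0.76 seen-pred [ 1.7 -0.6 -0.6 -1.7]
side 0.86 seen-pred [-2.   6.3 -0.2  1.2]
```

Emit:
{"method": "apply_moves", "body": {"series": [{"dx":-8,"dy":1,"dz":0,"turn":0,"jaw":0.45},{"dx":-18,"dy":2,"dz":0,"turn":0,"jaw":0.45},{"dx":-30,"dy":2,"dz":0,"turn":0,"jaw":0.45},{"dx":-42,"dy":2,"dz":0,"turn":0,"jaw":0.45},{"dx":-54,"dy":2,"dz":0,"turn":0,"jaw":0.45}]}}

```text
time: 16.42
tool_pos: [0.5162, -0.1303, 0.0076]
tool_rot: [0.0, 0.748, 0.663, 0.0]
contact_force: [1.0, 3.1, 1.8]
gripper_width: 0.55
grasp_force: 1.5
```

```bash
python3 chk.py 0 -210 8 0 -62
```

```text
at [   0.4 -138.3    7.6] t 16.42 F [1.  3.1 1.8] w 0.55 move [-71.7   0.1  -0.4] turn -0.006 tilt [0.001 0.   ]
scene 0.69 seen-pred [ 4.   5.  -5.1  0.1]
side 0.79 seen-pred [-3.4  2.  -3.  -1. ]
```

Emit:
{"method": "apply_moves", "body": {"series": [{"dx":-14,"dy":0,"dz":0,"turn":0,"jaw":0.45},{"dx":-28,"dy":0,"dz":0,"turn":0,"jaw":0.45},{"dx":-42,"dy":0,"dz":0,"turn":0,"jaw":0.45},{"dx":-56,"dy":0,"dz":0,"turn":0,"jaw":0.45},{"dx":-66,"dy":0,"dz":0,"turn":0,"jaw":0.45}]}}

```text
time: 17.03
tool_pos: [0.5075, -0.1954, 0.0067]
tool_rot: [-0.0, 0.748, 0.663, -0.0]
contact_force: [-0.3, 1.6, -1.6]
gripper_width: 0.548
grasp_force: 0.6
```

```bash
python3 chk.py 0 -210 8 0 -130
```

```text
at [  -0.8 -204.     6.7] t 17.03 F [-0.3  1.6 -1.6] w 0.548 move [-6.   0.8 -1.3] turn -0.006 tilt [-0.001  0.   ]
scene 0.78 seen-pred [ 0.3  0.5 -0.7 -2.9]
side 0.75 seen-pred [  2.7   3.7   0.1 -15.5]
```

Emit:
{"method": "apply_moves", "body": {"series": [{"dx":-2,"dy":0,"dz":0,"turn":0,"jaw":0.45},{"dx":-4,"dy":0,"dz":0,"turn":0,"jaw":0.45},{"dx":-6,"dy":0,"dz":0,"turn":0,"jaw":0.45},{"dx":-7,"dy":0,"dz":0,"turn":0,"jaw":0.45}]}}

```text
time: 17.57
tool_pos: [0.5073, -0.2009, 0.0071]
tool_rot: [-0.0, 0.748, 0.664, 0.0]
contact_force: [1.1, 1.9, 0.7]
gripper_width: 0.55
grasp_force: 1.1
```

```bash
python3 chk.py 0 -210 8 0 -136
```

```text
at [  -0.4 -209.5    7.1] t 17.57 F [1.1 1.9 0.7] w 0.55 move [-0.5  0.4 -0.9] turn -0.005 tilt [0.    0.001]
scene 0.55 seen-pred [ 0.7 -0.4 -0.6 -3. ]
side 0.96 seen-pred [  1.9   3.9  -4.7 -11. ]
```

Emit:
{"method": "apply_moves", "body": {"series": [{"dx":8,"dy":0,"dz":0,"turn":0,"jaw":0.45},{"dx":10,"dy":0,"dz":-30,"turn":0,"jaw":0.45},{"dx":10,"dy":0,"dz":-65,"turn":0,"jaw":0.45},{"dx":25,"dy":-10,"dz":-95,"turn":0.12,"jaw":0.3},{"dx":45,"dy":-30,"dz":-100,"turn":0.24,"jaw":0.2}]}}

```text
time: 18.18
tool_pos: [0.4874, -0.1553, 0.1143]
tool_rot: [0.006, 0.824, 0.566, 0.003]
contact_force: [-0.1, 0.5, 2.0]
gripper_width: 0.799
grasp_force: 0.0
```

```bash
python3 chk.py -97 -134 107 0 -136; python3 -c "
from h import *
go(-97,-134,107,0)"
```

```text
at [ -25.4 -166.5  114.3] t 18.18 F [-0.1  0.5  2. ] w 0.799 move [ 13.6 -77.6   6.3] turn -0.253 tilt [ 0.011 -0.006]
scene 0.2 seen-pred [2.8 2.3 0.7 0.5]
side 0.58 seen-pred [  2.8   1.2  -3.9 -15. ]
at [ -30.4 -164.4  107.1] t 18.38 F [-0.1  0.6 -0.3] w 0.802 move [ 13.4 -72.    0. ] turn 1.327 tilt [ 0.001 -0.001]
```

Emit:
{"method": "apply_moves", "body": {"series": [{"dx":3,"dy":-16,"dz":0,"turn":0.12,"jaw":0.2},{"dx":6,"dy":-32,"dz":0,"turn":0.24,"jaw":0.2},{"dx":9,"dy":-48,"dz":0,"turn":0.36,"jaw":0.2},{"dx":12,"dy":-64,"dz":0,"turn":0.48,"jaw":0.2},{"dx":13,"dy":-72,"dz":0,"turn":0.6,"jaw":0.2}]}}

```text
time: 18.8
tool_pos: [0.4184, -0.115, 0.1055]
tool_rot: [-0.001, 0.954, 0.298, -0.001]
contact_force: [0.4, -0.4, 0.1]
gripper_width: 0.8
grasp_force: 0.0
```

Emit:
{"method": "apply_moves", "body": {"series": [{"dx":0,"dy":0,"dz":0,"turn":0.12,"jaw":0.2},{"dx":0,"dy":0,"dz":0,"turn":0.24,"jaw":0.2},{"dx":0,"dy":0,"dz":0,"turn":0.36,"jaw":0.2},{"dx":0,"dy":0,"dz":0,"turn":0.48,"jaw":0.2},{"dx":0,"dy":0,"dz":0,"turn":0.6,"jaw":0.2}]}}

```text
time: 19.22
tool_pos: [0.4197, -0.1158, 0.1059]
tool_rot: [-0.0, 1.0, 0.003, -0.001]
contact_force: [-0.0, -0.1, 0.4]
gripper_width: 0.799
grasp_force: 0.0
```

Emit:
{"method": "apply_moves", "body": {"series": [{"dx":0,"dy":0,"dz":0,"turn":0.12,"jaw":0.2},{"dx":0,"dy":0,"dz":0,"turn":0.125,"jaw":0.2},{"dx":0,"dy":0,"dz":0,"turn":0.125,"jaw":0.2}]}}

```text
time: 19.47
tool_pos: [0.4198, -0.1157, 0.1062]
tool_rot: [-0.0, 0.998, -0.056, -0.001]
contact_force: [-0.1, -0.4, -0.3]
gripper_width: 0.8
grasp_force: 0.0
```

```bash
python3 -c "
from h import *
go(-97,-134,5,0)"; python3 chk.py -97 -134 5 0 -135
```

```text
at [ -97.1 -134.9  106.2] t 19.47 F [-0.1 -0.4 -0.3] w 0.8 move [  0.3  -0.8 101.2] turn 0.003 tilt [-0.002  0.001]
at [ -97.1 -134.9  106.2] t 19.47 F [-0.1 -0.4 -0.3] w 0.8 move [  0.3  -0.8 101.2] turn -1.568 tilt [-0.002  0.001]
scene 0.67 seen-pred [ 0.4  3.9 -2.3 -1.6]
side 0.83 seen-pred [  1.9   0.8  -2.1 -12.7]
```

Emit:
{"method": "apply_moves", "body": {"series": [{"dx":0,"dy":0,"dz":35,"turn":0,"jaw":0.2},{"dx":0,"dy":0,"dz":70,"turn":0,"jaw":0.2},{"dx":0,"dy":0,"dz":95,"turn":0,"jaw":0.2},{"dx":0,"dy":0,"dz":101,"turn":0,"jaw":0.2},{"dx":0,"dy":0,"dz":101,"turn":0,"jaw":0.2}]}}

```text
time: 20.08
tool_pos: [0.4181, -0.1146, 0.004]
tool_rot: [-0.001, 0.998, -0.057, -0.002]
contact_force: [-0.0, 0.5, 0.5]
gripper_width: 0.796
grasp_force: 0.0
```

Emit:
{"method": "apply_moves", "body": {"series": [{"dx":12,"dy":0,"dz":0,"turn":0,"jaw":0.2},{"dx":24,"dy":0,"dz":0,"turn":0,"jaw":0.2},{"dx":34,"dy":0,"dz":0,"turn":0,"jaw":0.2},{"dx":44,"dy":0,"dz":0,"turn":0,"jaw":0.2},{"dx":54,"dy":0,"dz":0,"turn":0,"jaw":0.2}]}}

```text
time: 20.5
tool_pos: [0.4754, -0.1224, 0.0086]
tool_rot: [0.001, 0.998, -0.057, 0.001]
contact_force: [-3.9, 0.9, 1.8]
gripper_width: 0.796
grasp_force: 1.5
```

```bash
python3 -c "
from h import *
go(69,-134,5,0)"; python3 chk.py 69 -134 5 22 -135
```

```text
at [ -41.  -135.2    8.6] t 20.5 F [-3.9  0.9  1.8] w 0.796 move [110.   -1.1   3.8] turn 0.001 tilt [ 0.002 -0.001]
at [ -41.  -135.2    8.6] t 20.5 F [-3.9  0.9  1.8] w 0.796 move [110.   -1.1   3.8] turn -1.57 tilt [ 0.002 -0.001]
scene 0.85 seen-pred [ 4.1  0.2 -0.6 -2.6]
side 0.8 seen-pred [  2.6   0.9 -15.2 -13. ]
```

Emit:
{"method": "apply_moves", "body": {"series": [{"dx":11,"dy":0,"dz":0,"turn":0,"jaw":0.2},{"dx":22,"dy":0,"dz":0,"turn":0,"jaw":0.2},{"dx":33,"dy":0,"dz":0,"turn":0,"jaw":0.2},{"dx":44,"dy":0,"dz":0,"turn":0,"jaw":0.2},{"dx":55,"dy":0,"dz":0,"turn":0,"jaw":0.2}]}}

```text
time: 21.12
tool_pos: [0.5276, -0.1277, 0.006]
tool_rot: [-0.0, 0.998, -0.057, -0.001]
contact_force: [-2.6, 0.2, 1.7]
gripper_width: 0.801
grasp_force: 1.3
```

```bash
python3 -c "
from h import *
go(69,-134,5,0)"; python3 chk.py 69 -134 5 80 -135
```

```text
at [  11.4 -134.5    6. ] t 21.12 F [-2.6  0.2  1.7] w 0.801 move [57.6 -0.5  0.9] turn 0.0 tilt [-0.002  0.   ]
at [  11.4 -134.5    6. ] t 21.12 F [-2.6  0.2  1.7] w 0.801 move [57.6 -0.5  0.9] turn -1.571 tilt [-0.002  0.   ]
scene 0.58 seen-pred [ 0.2 -1.6 -2.7 -4.3]
side 0.66 seen-pred [ -0.7   2.2 -14.7 -11.5]
```

Emit:
{"method": "apply_moves", "body": {"series": [{"dx":11,"dy":0,"dz":0,"turn":0,"jaw":0.2},{"dx":22,"dy":0,"dz":0,"turn":0,"jaw":0.2},{"dx":33,"dy":0,"dz":0,"turn":0,"jaw":0.2},{"dx":43,"dy":0,"dz":0,"turn":0,"jaw":0.2},{"dx":51,"dy":0,"dz":0,"turn":0,"jaw":0.2}]}}

```text
time: 21.73
tool_pos: [0.5786, -0.1336, 0.0058]
tool_rot: [-0.0, 0.998, -0.057, -0.001]
contact_force: [-0.9, -0.3, -0.8]
gripper_width: 0.796
grasp_force: 0.6
```

```bash
python3 -c "
from h import *
go(69,-134,5,0)"; python3 chk.py 69 -134 5 130 -135
```

```text
at [  62.8 -134.5    5.8] t 21.73 F [-0.9 -0.3 -0.8] w 0.796 move [ 6.2 -0.5  0.8] turn 0.0 tilt [-0.001  0.   ]
at [  62.8 -134.5    5.8] t 21.73 F [-0.9 -0.3 -0.8] w 0.796 move [ 6.2 -0.5  0.8] turn -1.571 tilt [-0.001  0.   ]
scene 0.85 seen-pred [ 1.  -0.  -2.8 -7.6]
side 0.9 seen-pred [  1.    1.  -15.5  -8.4]
```

Final part until the back stop shows force.

Emit:
{"method": "apply_moves", "body": {"series": [{"dx":2,"dy":0,"dz":0,"turn":0,"jaw":0.2},{"dx":4,"dy":0,"dz":0,"turn":0,"jaw":0.2},{"dx":6,"dy":0,"dz":0,"turn":0,"jaw":0.2},{"dx":8,"dy":0,"dz":0,"turn":0,"jaw":0.2},{"dx":8,"dy":0,"dz":0,"turn":0,"jaw":0.2}]}}

```text
time: 22.35
tool_pos: [0.5872, -0.1347, 0.0061]
tool_rot: [0.0, 0.998, -0.057, 0.0]
contact_force: [-1.3, 0.3, 0.4]
gripper_width: 0.8
grasp_force: 0.5
```

```bash
python3 chk.py 69 -134 5 135 -135
```

```text
at [  71.4 -134.6    6.1] t 22.35 F [-1.3  0.3  0.4] w 0.8 move [-2.4 -0.6  1.1] turn -1.571 tilt [ 0. -0.]
scene 0.94 seen-pred [ 2.4  1.2  0.8 -4.7]
side 0.97 seen-pred [-1.5  1.9 -6.  -9.9]
```

Emit:
{"method": "apply_moves", "body": {"series": [{"dx":2,"dy":0,"dz":0,"turn":0,"jaw":0.2},{"dx":4,"dy":0,"dz":0,"turn":0,"jaw":0.2},{"dx":4,"dy":0,"dz":0,"turn":0,"jaw":0.2}]}}

```text
time: 22.8
tool_pos: [0.5875, -0.1344, 0.006]
tool_rot: [-0.001, 0.998, -0.057, -0.005]
contact_force: [-13.8, 2.9, 10.9]
gripper_width: 0.798
grasp_force: 7.5
```

```bash
python3 chk.py 69 -134 5 135 -135
```

```text
at [  71.7 -134.3    6. ] t 22.8 F [-13.8   2.9  10.9] w 0.798 move [-2.7 -0.3  1.1] turn -1.571 tilt [-0.009  0.002]
scene 0.97 seen-pred [ 1.6 -1.1 -1.7 -8. ]
side 0.64 seen-pred [ -0.9   3.7  -7.2 -11. ]
```

Emit:
{"method": "apply_moves", "body": {"series": [{"dx":-12,"dy":0,"dz":0,"turn":0,"jaw":0.2},{"dx":-20,"dy":0,"dz":-30,"turn":0,"jaw":0.2},{"dx":-20,"dy":0,"dz":-65,"turn":0,"jaw":0.6},{"dx":-20,"dy":0,"dz":-100,"turn":-0.12,"jaw":1},{"dx":-20,"dy":0,"dz":-130,"turn":-0.24,"jaw":1}]}}

```text
time: 23.42
tool_pos: [0.5716, -0.133, 0.1386]
tool_rot: [0.0, 0.998, 0.066, 0.001]
contact_force: [1.7, 0.2, 0.9]
gripper_width: 0.381
grasp_force: 0.0
```

```bash
python3 chk.py 67 -325 135 135 -135
```

```text
at [  55.7 -134.7  138.6] t 23.42 F [1.7 0.2 0.9] w 0.381 move [-35.3 187.3   3.7] turn -1.325 tilt [ 0.002 -0.001]
scene 0.67 seen-pred [ 1.1 -0.1  0.6 -6.4]
side 0.91 seen-pred [-1.1  1.  -4.1 -8.7]
```

Emit:
{"method": "apply_moves", "body": {"series": [{"dx":-7,"dy":36,"dz":0,"turn":-0.12,"jaw":1},{"dx":-14,"dy":72,"dz":0,"turn":-0.24,"jaw":1},{"dx":-21,"dy":108,"dz":0,"turn":-0.36,"jaw":1},{"dx":-28,"dy":144,"dz":0,"turn":-0.48,"jaw":1},{"dx":-35,"dy":180,"dz":0,"turn":-0.6,"jaw":1}]}}

```text
time: 24.03
tool_pos: [0.5575, -0.3165, 0.1332]
tool_rot: [-0.002, 0.934, 0.357, -0.001]
contact_force: [0.7, -0.8, 0.2]
gripper_width: -0.0
grasp_force: 0.0
```

Emit:
{"method": "apply_moves", "body": {"series": [{"dx":0,"dy":0,"dz":0,"turn":-0.12,"jaw":1},{"dx":0,"dy":0,"dz":0,"turn":-0.24,"jaw":1},{"dx":0,"dy":0,"dz":0,"turn":-0.36,"jaw":1},{"dx":0,"dy":0,"dz":0,"turn":-0.48,"jaw":1},{"dx":0,"dy":0,"dz":0,"turn":-0.6,"jaw":1}]}}

```text
time: 24.45
tool_pos: [0.5577, -0.3151, 0.1329]
tool_rot: [-0.002, 0.787, 0.617, -0.001]
contact_force: [-0.4, -0.2, 0.4]
gripper_width: 0.002
grasp_force: 0.0
```

Emit:
{"method": "apply_moves", "body": {"series": [{"dx":0,"dy":0,"dz":0,"turn":-0.12,"jaw":1},{"dx":0,"dy":0,"dz":0,"turn":-0.125,"jaw":1}]}}

```text
time: 24.62
tool_pos: [0.5577, -0.315, 0.1332]
tool_rot: [-0.002, 0.748, 0.664, -0.0]
contact_force: [0.4, 0.4, -0.3]
gripper_width: -0.003
grasp_force: 0.0
```

```bash
python3 chk.py 68 -324 60 135 -135
```

```text
at [  62.7 -317.1  133.2] t 24.62 F [ 0.4  0.4 -0.3] w -0.003 move [-7.   5.6 73.1] turn -0.005 tilt [-0.003  0.003]
scene 0.56 seen-pred [ 1.3  1.6 -0.8 -6.6]
side 0.62 seen-pred [-0.6  2.9 -1.3 -8.8]
```

Emit:
{"method": "apply_moves", "body": {"series": [{"dx":-7,"dy":5,"dz":20,"turn":0,"jaw":1},{"dx":-7,"dy":5,"dz":50,"turn":0,"jaw":1},{"dx":-7,"dy":5,"dz":73,"turn":0,"jaw":1},{"dx":-7,"dy":5,"dz":73,"turn":0,"jaw":1},{"dx":-2,"dy":5,"dz":73,"turn":0,"jaw":1}]}}

```text
time: 25.23
tool_pos: [0.5623, -0.318, 0.0613]
tool_rot: [-0.002, 0.749, 0.663, -0.001]
contact_force: [-0.3, -0.1, 0.8]
gripper_width: 0.001
grasp_force: 0.0
```

Emit:
{"method": "apply_moves", "body": {"series": [{"dx":10,"dy":0,"dz":0,"turn":0,"jaw":1},{"dx":20,"dy":0,"dz":0,"turn":0,"jaw":1},{"dx":30,"dy":0,"dz":0,"turn":0,"jaw":1},{"dx":40,"dy":0,"dz":0,"turn":0,"jaw":1},{"dx":48,"dy":0,"dz":0,"turn":0,"jaw":1}]}}

```text
time: 25.65
tool_pos: [0.5706, -0.27, 0.0651]
tool_rot: [0.002, 0.748, 0.664, 0.0]
contact_force: [-0.1, -1.6, 1.6]
gripper_width: -0.002
grasp_force: 1.2
```

```bash
python3 chk.py 68 -257 60 135 -135
```

```text
at [  70.4 -271.    65.1] t 25.65 F [-0.1 -1.6  1.6] w -0.002 move [14.  -2.5  5. ] turn -0.005 tilt [ 0.003 -0.002]
scene 0.76 seen-pred [ 1.   0.6 -0.2 -7.6]
side 0.97 seen-pred [-0.3  4.1 -0.9 -9.4]
```

Emit:
{"method": "apply_moves", "body": {"series": [{"dx":5,"dy":0,"dz":0,"turn":0,"jaw":1},{"dx":10,"dy":0,"dz":0,"turn":0,"jaw":1},{"dx":14,"dy":0,"dz":0,"turn":0,"jaw":1},{"dx":17,"dy":0,"dz":0,"turn":0,"jaw":1},{"dx":17,"dy":0,"dz":0,"turn":0,"jaw":1}]}}

```text
time: 26.27
tool_pos: [0.5708, -0.2576, 0.0633]
tool_rot: [0.003, 0.748, 0.664, -0.003]
contact_force: [-0.9, -14.2, -3.3]
gripper_width: 0.002
grasp_force: 6.7
```

```bash
python3 chk.py 68 -257 60 135 -135
```

```text
at [  69.2 -258.6   63.3] t 26.27 F [ -0.9 -14.2  -3.3] w 0.002 move [ 1.6 -1.2  3.3] turn -0.005 tilt [-0.001 -0.009]
scene 0.62 seen-pred [ 0.5 -0.3 -1.1 -6.8]
side 0.58 seen-pred [-2.4  3.5 -2.  -7.4]
```

Emit:
{"method": "apply_moves", "body": {"series": [{"dx":-12,"dy":0,"dz":0,"turn":0,"jaw":1},{"dx":-25,"dy":0,"dz":0,"turn":0,"jaw":1},{"dx":-28,"dy":0,"dz":-35,"turn":0,"jaw":1},{"dx":-30,"dy":0,"dz":-75,"turn":0,"jaw":1},{"dx":-30,"dy":-30,"dz":-100,"turn":0,"jaw":1}]}}

```text
time: 26.88
tool_pos: [0.5413, -0.2818, 0.1668]
tool_rot: [0.002, 0.748, 0.664, 0.001]
contact_force: [-0.3, -0.4, 2.4]
gripper_width: 0.003
grasp_force: 0.0
```

Emit:
{"method": "apply_moves", "body": {"series": [{"dx":-10,"dy":-40,"dz":0,"turn":0,"jaw":1},{"dx":-20,"dy":-75,"dz":0,"turn":0,"jaw":1},{"dx":-30,"dy":-110,"dz":0,"turn":0,"jaw":1},{"dx":-30,"dy":-110,"dz":0,"turn":0,"jaw":1},{"dx":-30,"dy":-110,"dz":0,"turn":0,"jaw":1}]}}

```text
time: 27.3
tool_pos: [0.4239, -0.2968, 0.1629]
tool_rot: [-0.0, 0.749, 0.662, 0.0]
contact_force: [-0.2, 0.8, 0.7]
gripper_width: 0.001
grasp_force: 0.0
```

```bash
python3 chk.py 68 -257 60 135 -135; python3 - <<'E'
from h import *
from plant import grab_frame,spotter
for n in("scene","side"):
    f=grab_frame(n)
    for t in("reel","packet","bolt"): print(n,t,[(d["extent"],round(d["conf"],2)) for d in spotter.outline_of(f,t)[:1]])
    for p in((67,-238,98),(67,-288,98),(67,-183,35),(135,-100,30)): print(p,proj(f["mtx"],f["camera_from_world"],w(S,np.array(p)/1000)).round(1))
    c=[proj(f["mtx"],f["camera_from_world"],w(S,np.array(p)/1000)) for p in((67,-238,91),(67,-288,91))]
    for q in c:
        u,v=q.astype(int); print("dark min near knob",f["pixels"][v-2:v+3,u-2:u+3].sum(2).min())
E
```

```text
at [ -72.3 -314.3  162.9] t 27.3 F [-0.2  0.8  0.7] w 0.001 move [ 58.4 139.8 103. ] turn -0.008 tilt [0.001 0.001]
scene 0.75 seen-pred [ 0.5 -2.1 -1.1 -6.1]
side 0.73 seen-pred [ -0.4   3.5  -3.5 -11.1]
scene reel [([315.9, 224.2, 333.6, 240.2], 0.51)]
scene packet [([305.8, 232.1, 325.1, 247.6], 0.61)]
scene bolt [([263.5, 236.4, 279.8, 259.1], 0.51)]
(67, -238, 98) [278.9 230.8]
(67, -288, 98) [266.5 237.1]
(67, -183, 35) [293.3 237. ]
(135, -100, 30) [323.3 238.4]
dark min near knob 180
dark min near knob 405
side reel [([287.9, 176.2, 308.4, 187.0], 0.63)]
side packet [([291.8, 165.0, 317.2, 183.4], 0.67)]
side bolt [([330.4, 150.4, 340.3, 175.6], 0.67)]
(67, -238, 98) [335.3 147.8]
(67, -288, 98) [341.5 139.6]
(67, -183, 35) [327.5 171.7]
(135, -100, 30) [297.9 181.4]
dark min near knob 11
dark min near knob 432
```

```bash
python3 -c "
from plant import ticket
print(ticket.job_done())"
```

```text
the job is handed in; nothing more can be done
None
```

I handed the job in at about 27 s of the 70 s limit, but no verdict came back. By my own final checks, the tote is home in the bay against the back stop with the reel and packet still in it, the bolt is shut on its stop, and the arm is clear.

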